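Nest the mulled-wine mugs, handles fanned

TASK

Put the three enamelled mugs away as one nest, upright, on the dark blue mug where it stands: the cream mug and the red one, which is still draining rim down and must be turned up, set one into the other in either order. Each must sit fully home on the rim of the mug below, with the three handles fanned so that none hangs over another, at least an eighth of a turn between any two. Do not let a mug fall, and leave the tasting glass, the coasters and the wooden stopper beside them where they are.

Things in the scene. Friction and masses are not known exactly. Their poses are not given: they have to be found in the camera images.
- blue_mug: Dark blue enamelled mug, upright on the table, loose, 160 g: bottom of the nest. 86 mm tall. Origin: centre of its underside, +z up the axis to the rim, +x to the handle. Outer diameter 38 mm at the foot, widening evenly to 57 mm at z = 58 mm; there a shoulder steps out to a straight band 66 mm across (61 inside) from z = 58 mm to the rim at z = 86 mm. All three mugs have this shape.
- cream_mug: Cream mug, same shape and axes as blue_mug, upright on the table. A mug set into another rests with its shoulder on the lower rim, its origin 28 mm above the lower one's, its band wholly above that rim, 2 mm of play sideways. A grip of 20 to 30 N does it no harm.
- red_mug: Dark red mug, same shape and axes as blue_mug, rim down on the table: origin 86 mm up, +z pointing down, the handle's free end up. A mug laid on its side rests on foot and shoulder, its rim end raised, the axis 13 degrees from level, and rolls until its handle touches the table beside it (handle 57 degrees from straight down).
- blue_mug_handle (a point): Middle of the blue mug's handle, 48 mm from the axis, z = 58 mm. Each handle is an 8 mm wire that leaves the band at z = 76 mm along +x, bends down 48 mm from the axis (outermost 52 mm) and ends free at z = 38 mm. In a nest it reaches 20 mm below the lower rim, so within some 10 degrees of the lower handle a mug cannot go home.
- cream_mug_handle (a point): Middle of the upright part of the cream mug's handle, 48 mm from the axis, z = 58 mm in the mug's frame.
- red_mug_handle (a point): Middle of the upright part of the red mug's handle, 48 mm from the axis, z = 58 mm in the mug's frame.
- glass: A stemless tasting glass, 67 mm across, 91 mm tall, standing on the table near the cask; bystander. Origin: centre of its underside. Behind it the cask stands beyond x = 0.58 m (y -0.16 to -0.34); at the right wine bottles stand on steps, up to 0.33 m high, beyond y = -0.42 m (the steps beyond -0.34); bottles and glasses stand at the back beyond x = 0.72 m.
- coasters: A stack of five dark felt coasters, stuck together, 71 mm across, 13 mm high, lying on the table at the far left; bystander. Origin: centre of its underside.
- stopper: A turned wood bottle stopper standing on its head, 33 mm across, 46 mm tall; bystander. Origin: centre of its underside.

How it is judged:
By the outcome, as a careful person would: the job done as asked, in the order asked, and still so for the second after the job is handed in, with the robot touching nothing.
It also fails if it takes over 72 s, if anything falls off the work surface, if the arm or the gripper's body presses on something with over 40 N, if the wrist force passes 120 N, or if a joint passes its speed limit or range.

ROBOT

A 6-joint arm with a two-finger parallel gripper is mounted at the origin on the work surface; the furniture and walls round the work are solid. World frame = base frame: x ahead of the robot, y to its left, z up, the work surface at z = 0. Lengths are in m, angles in degrees, forces in N, time in s.
With the tool pointing down it reaches from about 0.4 to 0.825 m from the base axis. Payload 7 kg.
Tool frame: the origin (TCP) lies midway between the tips of the shut fingers; the grasp point (between the pads) lies 19 mm behind it; z points along the fingers, y is the line along which they close (so a half turn about z gives the same grasp; the last joint's range is limited). The gripper opens to 88 mm and grips with 3 to 60 N. Pads are 19 mm wide; open, the fingers measure 130 mm over their backs; the gripper's body (78 mm by 193 mm) begins 47 mm behind the grasp point.
Start: joints at [84.46, 20.546, 0.682, 0, -70.136, -16.507], TCP at [0.253, 0.626, 0.227] pointing down, gripper open.
Joint ranges: [-176.03, 176.03], [-82.01, 121.73], [-58.28, 71.71], [-173.87, 95.51], [-174.79, -0.11], [-173.66, 173.66]. Speed limits (degrees/s): [136.94, 136.94, 172.46, 180, 180, 180].

INTERFACE

Orientations are given as [roll, pitch, yaw] about the fixed x, y, z axes, in that order (R = Rz(yaw) Ry(pitch) Rx(roll)).
In Python, from plant import ctrl gives the robot as it stands. The module is installed in compiled form; this text tells all that it offers.
- The arm moves only by the tool send_rows, never from a script. Its argument "plan" is a list that holds one entry, the list of rows, each a list of 6 numbers: the shift along the tool's x, y, z in cm, then the turn, a rotation vector about the tool's x, y, z in degrees. A call has 1 to 8 rows; each row is the pose to reach, as a shift and turn from the pose commanded when the call began, along the tool's axes at that moment; what a row does not reach only later rows make up. A row lasts 1/12 s, in which the tool goes at most 41.7 mm and 7.16 degrees, less where a joint would pass 70% of its speed; a pose out of reach is approached as far as the arm can. A call with a gripper value outside its range is refused whole. "fingers" is the opening, from 0 (shut) to 1 (fully open), set as the call begins (left out, the last holds). The fingers move at their own pace and stop on an object; the grip force is fixed at half the most. Time passes only in rows, so rows that repeat a pose let the fingers close. It gives the time, the measured TCP pose, the force, the opening and the grip force at its end, in the units of the state.
- ctrl.get_obs(): the state, without advancing time (a new reading comes with each control period).
- ctrl.snapshot(name): name is "scene" or "top" or "wrist"; returns a dict with "img" (384x512x3 uint8, red, green, blue), "K" (3x3 intrinsics, pixels), "k1" (the pictures are not rectified: a ray, as slopes to the right and down, at radius r is drawn at 1 + k1 r^2 times it, then the intrinsics apply), "pose" (4x4, takes a point from camera to world coordinates). Camera axes: x right, y down, z forward; pixel columns grow to the right and rows downward; lengths in m; the calibration is good to about 2 mm. A picture is of the moment at which its call begins. There is no depth.
- ctrl.close_job(): hands the job in; it is judged then, once.
The state is a dict: "clock": time; "joint_pos": joint angles; "qvel": joint speeds; "tau": joint torques, N m; "tool_pos": TCP position; "orientation": TCP orientation; "force": force on the tool from outside, world axes, zero at the start; "moment": the same for the moment, N m; "opening": finger opening in m; "gripper_force": force on a finger pad.
Only numpy, scipy, OpenCV 4.12 (cv2) and the standard library are available. Lean on these libraries where they do the work, as an engineer would, in place of code of your own. Each camera call takes 0.05 s, during which the arm holds its last target. There are 200 camera calls.

## Working session

There is one attempt and no reset: what is moved stays moved. The work goes in short steps, Python scripts to look and compute and a tool call to move; the robot and the scene stay as the last step left them, time stands still between calls to the robot, and variables do not carry over. Pictures are saved under pics/ and viewed, at most 10 in all, crops included, and the job is handed in when it is done.

Besides the shell and the picture viewer there is one more tool, called after "Emit:" as name([rows], argument=value, ...), one row to a line, values as JSON. send_rows: Moves the arm, as the interface text tells. Its arguments: {"type":"object","properties":{"plan":{"type":"array","items":{"type":"array","items":{"type":"array","items":{"type":"number"}}}},"fingers":{"type":"number"}},"required":["plan"]}

```bash
mkdir -p pics
cat > h.py <<'E'
import numpy as np, cv2
from plant import ctrl
from scipy.spatial.transform import Rotation as R
def snap(n,f=None):
    s=ctrl.snapshot(n)
    if f: cv2.imwrite('pics/'+f,s['img'][:,:,::-1])
    return s
def ray(s,u,v):
    K=np.array(s['K']); d=np.array([(u-K[0,2])/K[0,0],(v-K[1,2])/K[1,1]]); p=d.copy()
    for _ in range(20): p=d/(1+s['k1']*(p@p))
    T=np.array(s['pose']); return T[:3,3],T[:3,:3]@np.array([p[0],p[1],1])
def onz(s,u,v,z):
    o,d=ray(s,u,v); return o+d*(z-o[2])/d[2]
def proj(s,P):
    T=np.array(s['pose']);K=np.array(s['K']); q=T[:3,:3].T@(np.array(P)-T[:3,3]); p=q[:2]/q[2]; p=p*(1+s['k1']*(p@p)); return K[:2,:2]@p+K[:2,2]
E
python3 - <<'E'
from h import *
a=snap('top');b=snap('scene')
for s in(a,b): print(np.round(s['pose'],3).tolist(),s['K'],s['k1'])
for n,s in(('top',a),('scene',b)): cv2.imwrite(f'pics/{n}0.png',s['img'][:,:,::-1]); np.save(n+'0.npy',s,allow_pickle=True)
print(ctrl.get_obs())
E
```

```text
[[0.437, -0.863, 0.255, 0.21], [-0.899, -0.418, 0.128, -0.043], [-0.004, -0.285, -0.958, 1.188], [0.0, 0.0, 0.0, 1.0]] [[459.31368168   0.         252.65946271]
 [  0.         459.31368168 192.56902226]
 [  0.           0.           1.        ]] -0.18022975909054967
[[-0.621, -0.486, 0.615, -0.022], [-0.784, 0.372, -0.497, 0.521], [0.013, -0.791, -0.612, 0.611], [0.0, 0.0, 0.0, 1.0]] [[376.8734905    0.         261.39438898]
 [  0.         376.8734905  189.85314115]
 [  0.           0.           1.        ]] -0.0066018695254211005
{'clock': 0.1, 'joint_pos': array([ 8.44584359e+01,  2.05874169e+01,  6.39866033e-01, -1.85080052e-02,
       -7.01365499e+01, -1.65047213e+01]), 'qvel': array([-0.01825457, -0.06907587,  0.11879375, -0.01768496,  0.02261867,
        0.01785782]), 'tau': array([-4.33325404e-04, -5.84159946e+01,  2.93752742e+01,  7.01545492e+00,
        1.01278396e-02, -5.95388178e-05]), 'tool_pos': array([0.25324497, 0.62522141, 0.22571939]), 'orientation': array([ 1.79914421e+02, -7.21203030e-03, -2.20525814e+01]), 'force': array([ 0.17944441, -0.17791616, -0.1366131 ]), 'moment': array([-0.00990618, -0.03779983,  0.00660436]), 'gripper_force': 0.0, 'opening': 0.08783255036311982}
```

View pics/top0.png

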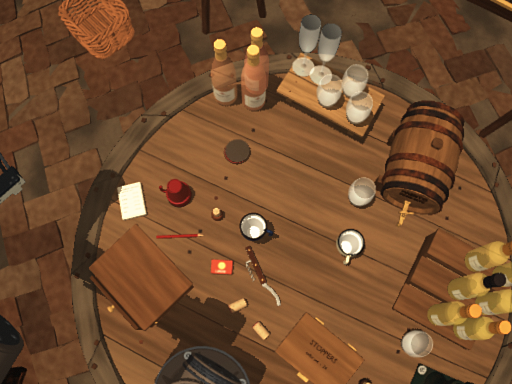

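View pics/scene0.png

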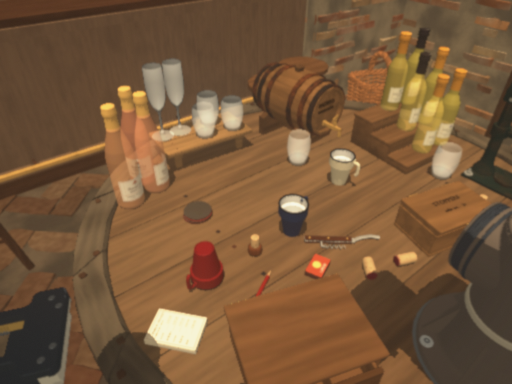

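Run:
```python
from h import *
a=np.load('top0.npy',allow_pickle=True).item()
im=a['img'][:,:,::-1]
c=[im[y-28:y+28,x-28:x+28] for x,y in((176,192),(254,228),(350,245))]
cv2.imwrite('pics/c.png',cv2.resize(np.hstack(c),None,fx=4.7,fy=4.7,interpolation=cv2.INTER_CUBIC))
for n,p in dict(red=(177,193),blue=(253,227),cream=(350,242),glass=(362,192),coast=(237,151),stop=(217,214)).items(): print(n,onz(a,*p,.08).round(3),onz(a,*p,0).round(3))
```

```text
red [0.42  0.277 0.08 ] [0.435 0.3   0.   ]
blue [0.425 0.066 0.08 ] [0.441 0.073 0.   ]
cream [ 0.495 -0.166  0.08 ] [ 0.515 -0.175  0.   ]
glass [ 0.627 -0.144  0.08 ] [ 0.657 -0.152  0.   ]
coast [0.588 0.191 0.08 ] [0.615 0.208 0.   ]
stop [0.416 0.16  0.08 ] [0.431 0.175 0.   ]
```

View pics/c.png

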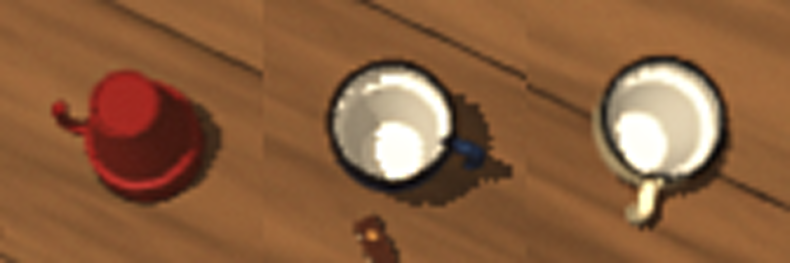

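Run:
```python
from h import *
a=np.load('top0.npy',allow_pickle=True).item()
f=lambda u,v,z:onz(a,u,v,z)
az=lambda p,q:np.degrees(np.arctan2(q[1]-p[1],q[0]-p[0]))
r=f(175.4,186.1,.086);re=f(160.6,187,.044);print('red',r,np.linalg.norm((re-r)[:2]),az(r,re))
b=f(253.4,226,.086);be=f(271.7,233.5,.068);print('blue',b,np.linalg.norm((be-b)[:2]),az(b,be))
c=f(351.6,242.5,.086);ce=f(322+(640-526)/4.7,217+217/4.7,.04);print('cream',c,np.linalg.norm((ce-c)[:2]),az(c,ce))
s=np.load('scene0.npy',allow_pickle=True).item()
for p in (r,b,c): print(proj(s,p).round(1))
# fits of inner white/rim by mask in top
hs=cv2.cvtColor(s['img'],cv2.COLOR_RGB2HSV)
im=s['img'][:,:,::-1]
cc=[im[y-34:y+34,x-34:x+34] for x,y in((206,265),(293,214),(343,167))]
cv2.imwrite('pics/c2.png',cv2.resize(np.hstack(cc),None,fx=3.9,fy=3.9,interpolation=cv2.INTER_CUBIC))
```

```text
red [0.43314393 0.28746874 0.086     ] 0.048127178802777865 102.98289023570433
blue [0.42680509 0.0651499  0.086     ] 0.04783558985527905 -82.56477655312068
cream [ 0.49382089 -0.16954741  0.086     ] 0.04490994116368951 -162.3972932487189
[205.4 246. ]
[294.1 202.4]
[343.5 154.4]
```

View pics/c2.png

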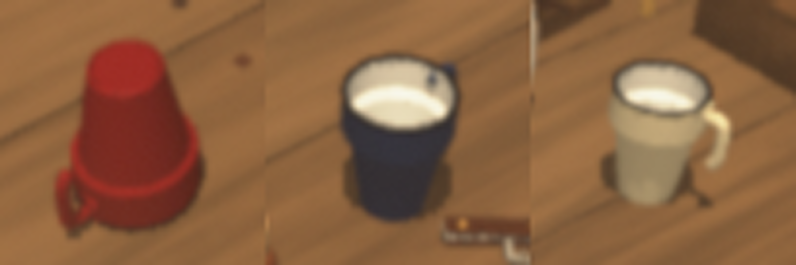

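```bash
cat >> h.py <<'E'
def tgt(p,rot,o=None):
    """tool-frame delta (cm, rotvec deg) from the measured pose to world position p, rotation rot"""
    o=o or ctrl.get_obs(); R0=R.from_euler('xyz',o['orientation'],degrees=True)
    return np.r_[R0.inv().apply(np.array(p)-o['tool_pos'])*100,(R0.inv()*rot).as_rotvec(degrees=True)].round(2).tolist()
def down(yaw): return R.from_euler('xyz',[180,0,yaw],degrees=True)
def st():
    o=ctrl.get_obs(); print(round(o['clock'],2),o['tool_pos'].round(4),o['orientation'].round(2),'q',o['joint_pos'].round(2),'F',o['force'].round(1),'op',round(o['opening'],4),round(o['gripper_force'],1)); return o
E
python3 -c "
from h import *
st();print(tgt([.494,-.170,.2],down(17.6)));print(tgt([.494,-.170,.2],down(-22.05)))"
```

```text
0.1 [0.2532 0.6252 0.2257] [ 1.7991e+02 -1.0000e-02 -2.2050e+01] q [ 8.446e+01  2.059e+01  6.400e-01 -2.000e-02 -7.014e+01 -1.650e+01] F [ 0.2 -0.2 -0.1] op 0.0878 0.0
[52.17, 64.66, 2.68, 0.08, 0.02, -39.65]
[52.17, 64.66, 2.68, 0.09, -0.01, -0.0]
```

Emit:
send_rows([
  [[17.4,21.5,0,0,0,0],[17.4,21.5,0,0,0,0],[17.4,21.5,0,0,0,0],[17.4,21.5,0,0,0,0],[17.4,21.5,0,0,0,0],[17.4,21.5,0,0,0,0],[17.4,21.5,0,0,0,0],[17.4,21.5,0,0,0,0]],
])

```text
clock: 0.77
tool_pos: [0.3343, 0.3564, 0.2268]
orientation: [180.0, 0.0, -22.2]
force: [-0.7, 0.2, 0.2]
opening: 0.0875
gripper_force: 0.0
```

Emit:
send_rows([
  [[17.4,21.5,0,0,0,0],[17.4,21.5,0,0,0,0],[17.4,21.5,0,0,0,0],[17.4,21.5,0,0,0,0],[17.4,21.5,0,0,0,0],[17.4,21.5,0,0,0,0],[17.4,21.5,0,0,0,0],[17.4,21.5,0,0,0,0]],
])

```text
clock: 1.43
tool_pos: [0.4147, 0.0928, 0.2264]
orientation: [180.0, 0.0, -22.3]
force: [-0.7, -0.4, -1.2]
opening: 0.0873
gripper_force: 0.0
```

Emit:
send_rows([
  [[17.4,21.5,0,0,0,-40],[17.4,21.5,0,0,0,-40],[17.4,21.5,0,0,0,-40],[17.4,21.5,0,0,0,-40],[17.4,21.5,0,0,0,-40],[17.4,21.5,0,0,0,-40],[17.4,21.5,0,0,0,-40],[17.4,21.5,0,0,0,-40]],
])

```text
clock: 2.1
tool_pos: [0.4957, -0.1701, 0.2263]
orientation: [180.0, 0.0, 18.3]
force: [0.7, 0.9, 0.7]
opening: 0.0877
gripper_force: 0.0
```

```bash
python3 -c "
from h import *
st();print(tgt([.494,-.170,.2],down(17.6)))
a=snap('wrist','w1.png');np.save('w1.npy',a,allow_pickle=True)"
```

```text
2.1 [ 0.4957 -0.1701  0.2263] [1.800e+02 1.000e-02 1.829e+01] q [ 2.5400e+00  6.3000e+00 -1.8230e+01  1.0000e-02 -6.5490e+01  1.0575e+02] F [0.7 0.9 0.7] op 0.0877 0.0
[-0.16, -0.06, 2.63, 0.0, 0.01, 0.69]
```

View pics/w1.png

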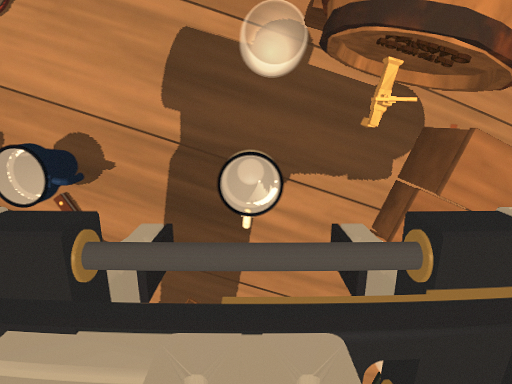

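```bash
python3 -c "
from h import *
a=np.load('w1.npy',allow_pickle=True).item()
print(np.array(a['pose']).round(3).tolist())
c=onz(a,251,183.5,.086);e=onz(a,246.5,224,.07);print(c,e,np.linalg.norm((e-c)[:2]),np.degrees(np.arctan2(*(e-c)[1::-1])))
print('w',onz(a,219,184,.086),onz(a,283.5,184,.086))
print('blue',onz(a,22,175,.086))
print(tgt([*c[:2],.064],down(17.6)))"
```

```text
[[0.314, -0.92, -0.234, 0.557], [-0.949, -0.304, -0.077, -0.15], [-0.0, 0.246, -0.969, 0.384], [0.0, 0.0, 0.0, 1.0]]
[ 0.49596032 -0.16885985  0.086     ] [ 0.44822835 -0.17940244  0.07      ] 0.04888238180406478 -167.54499955416057
w [ 0.48540441 -0.13854602  0.086     ] [ 0.5057171  -0.19996217  0.086     ]
blue [0.43029142 0.06015144 0.086     ]
[0.09, -0.49, 16.19, 0.07, 0.09, 0.37]
```

```bash
python3 -c "
from h import *
snap('top');st();print(tgt([.495,-.169,.064],down(16)))"
```

```text
2.2 [ 0.4959 -0.1713  0.2256] [1.800e+02 1.100e-01 1.774e+01] q [ 2.4100e+00  6.4300e+00 -1.8190e+01  4.0000e-02 -6.5480e+01  1.0532e+02] F [-1.2  0.6  0.2] op 0.0877 0.0
[0.02, -0.25, 16.16, 0.01, 0.11, 1.74]
```

Emit:
send_rows([
  [[0,-0.2,4,0,0,1],[0,-0.2,8,0,0,1],[0,-0.2,12,0,0,1],[0,-0.2,15,0,0,1],[0,-0.2,16.2,0,0,1],[0,-0.2,16.2,0,0,1],[0,-0.2,16.2,0,0,1]],
])

```text
clock: 2.78
tool_pos: [0.4944, -0.1657, 0.0642]
orientation: [-180.0, 0.1, 17.0]
force: [0.2, 0.1, -0.3]
opening: 0.0877
gripper_force: 0.0
```

Emit:
send_rows([
  [[0,0,0,0,0,0],[0,0,0,0,0,0],[0,0,0,0,0,0],[0,0,0,0,0,0],[0,0,0,0,0,0],[0,0,0,0,0,0],[0,0,0,0,0,0]],
], fingers=0.5)

```text
clock: 3.37
tool_pos: [0.4955, -0.1664, 0.0657]
orientation: [179.9, -0.1, 17.0]
force: [-0.4, 0.1, 7.3]
opening: 0.0663
gripper_force: 30.0
```

```bash
python3 -c "
from h import *
st()
b=snap('scene');st();import cv2
np.save('s1.npy',b,allow_pickle=True)
print(tgt([.428,.064,.2],down(-40)))"
```

```text
3.37 [ 0.4955 -0.1664  0.0657] [ 1.7995e+02 -1.2000e-01  1.6970e+01] q [ 2.9800e+00  1.5800e+01 -3.0310e+01  3.0000e-02 -4.3770e+01  1.0396e+02] F [-0.4  0.1  7.3] op 0.0663 30.0
3.42 [ 0.4955 -0.1664  0.0657] [ 1.7995e+02 -1.2000e-01  1.6970e+01] q [ 2.9800e+00  1.5800e+01 -3.0300e+01  3.0000e-02 -4.3770e+01  1.0396e+02] F [-0.2  0.1  6.4] op 0.066 30.0
[0.3, -23.99, -13.45, -0.01, -0.13, 56.97]
```

Emit:
send_rows([
  [[0,0,-4,0,0,0],[0,0,-8,0,0,0],[0,0,-12,0,0,0],[0,0,-13.5,0,0,0],[0,0,-13.5,0,0,0]],
])

```text
clock: 3.83
tool_pos: [0.4966, -0.1664, 0.2042]
orientation: [179.9, -0.4, 17.0]
force: [-0.3, 0.1, -1.3]
opening: 0.0661
gripper_force: 30.0
```

Emit:
send_rows([
  [[0,-4,0,0,0,7],[0,-8,0,0,0,14],[0,-12,0,0,0,21],[0,-15,0,0,0,28],[0,-18,0,0,0,35],[0,-18,0,0,0,42],[0,-18,0,0,0,49],[0,-18,0,0,0,55]],
])

```text
clock: 4.5
tool_pos: [0.4407, 0.0067, 0.1984]
orientation: [179.9, 0.1, -34.8]
force: [0.4, -0.4, -1.9]
opening: 0.0666
gripper_force: 30.0
```

```bash
python3 -c "
from h import *
st()
s=snap('scene');w=snap('wrist')
b0=np.load('scene0.npy',allow_pickle=True).item()
print('blue',onz(b0,293.6,203.8,.086), 'cream s',onz(b0,342.6,155.3,.086),'red',onz(b0,204.6,248.4,.086))
im=np.hstack([s['img'],w['img']])[:,:,::-1]
cv2.imwrite('pics/p3.png',cv2.resize(im,(800,300),interpolation=cv2.INTER_AREA))
np.save('w2.npy',w,allow_pickle=True)
print(tgt([.428,.064,.2],down(-38)))"
```

```text
4.5 [0.4407 0.0067 0.1984] [ 1.7994e+02  9.0000e-02 -3.4790e+01] q [ 2.662e+01 -7.900e-01 -2.965e+01 -5.000e-02 -6.124e+01  2.862e+01] F [ 0.4 -0.4 -1.9] op 0.0666 30.0
blue [0.42391082 0.06933102 0.086     ] cream s [ 0.4921539  -0.16433087  0.086     ] red [0.42883768 0.2918716  0.086     ]
[-4.36, -4.03, -0.16, 0.08, 0.09, 3.36]
```

View pics/p3.png

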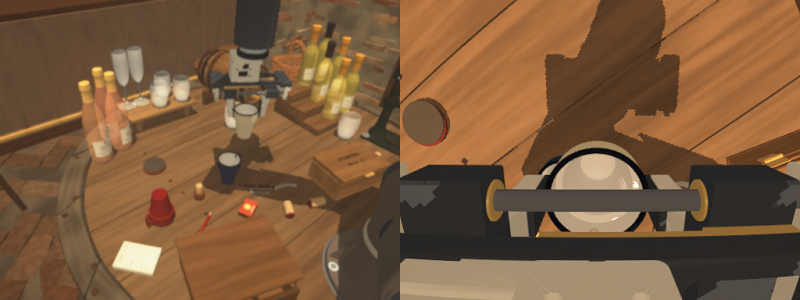

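Emit:
send_rows([
  [[-2,-2,0,0,0,3],[-4,-3.7,0,0,0,3],[-4.65,-4.2,0,0,0,3],[-4.65,-4.2,0,0,0,3],[-4.65,-4.2,2,0,0,3],[-4.65,-4.2,3,0,0,3],[-4.65,-4.2,3,0,0,3]],
])

```text
clock: 5.18
tool_pos: [0.4258, 0.0655, 0.1671]
orientation: [179.8, 0.1, -37.4]
force: [0.2, -0.2, -1.6]
opening: 0.0664
gripper_force: 30.0
```

```bash
python3 -c "
from h import *
o=st()
s=snap('scene');w=snap('top')
T=o['tool_pos'];print('pred rim',proj(s,T+[0,0,.021]),proj(w,T+[0,0,.021]))
A=cv2.resize(s['img'][160:250,250:340],(400,400),interpolation=3);B=cv2.resize(w['img'][180:270,210:300],(400,400),interpolation=3)
cv2.imwrite('pics/p4.png',np.hstack([A,B])[:,:,::-1])
print(tgt([.4265,.067,.135],down(-38)))"
```

```text
5.18 [0.4258 0.0655 0.1671] [ 1.7976e+02  1.3000e-01 -3.7410e+01] q [ 35.14   0.07 -33.32  -0.06 -56.88  17.49] F [ 0.2 -0.2 -1.6] op 0.0664 30.0
pred rim [297.66004894 163.73251218] [252.92303156 216.50060813]
[-0.12, -0.02, 3.43, 0.09, 0.02, 0.55]
```

View pics/p4.png

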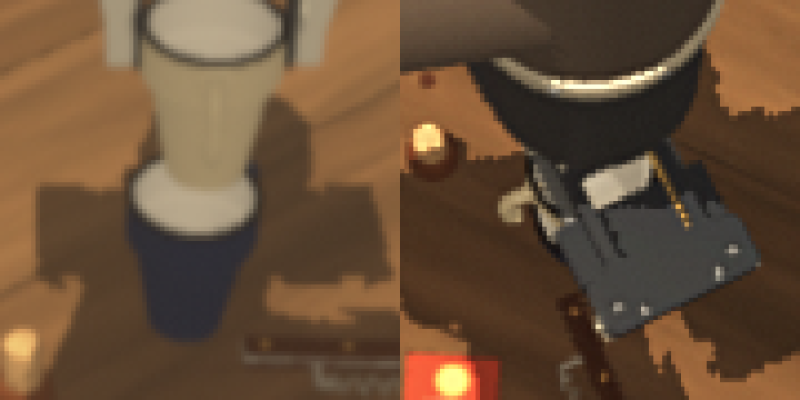

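Emit:
send_rows([
  [[-0.1,0,2,0,0,0],[-0.1,0,4,0,0,0],[-0.1,0,5.2,0,0,0],[-0.1,0,6.2,0,0,0],[-0.1,0,6.8,0,0,0],[-0.1,0,7.2,0,0,0],[-0.1,0,7.2,0,0,0]],
])

```text
clock: 5.87
tool_pos: [0.4268, 0.0673, 0.0975]
orientation: [180.0, 0.0, -37.5]
force: [-0.1, 0.6, -2.1]
opening: 0.0661
gripper_force: 30.0
```

Not yet in contact, so go on slowly.

Emit:
send_rows([
  [[0,0,0.2,0,0,0],[0,0,0.3,0,0,0],[0,0,0.3,0,0,0]],
])

```text
clock: 6.12
tool_pos: [0.4269, 0.0676, 0.0949]
orientation: [-180.0, -0.0, -37.5]
force: [0.3, -0.2, -2.3]
opening: 0.0661
gripper_force: 30.0
```

Emit:
send_rows([
  [[0,0,0.2,0,0,0],[0,0,0.2,0,0,0],[0,0,0.2,0,0,0]],
])

```text
clock: 6.37
tool_pos: [0.4279, 0.0682, 0.0936]
orientation: [-179.9, -0.1, -37.5]
force: [-0.4, -0.6, 4.5]
opening: 0.0664
gripper_force: 30.0
```

Emit:
send_rows([
  [[0,0,0,0,0,0],[0,0,0,0,0,0],[0,0,0,0,0,0],[0,0,0,0,0,0],[0,0,0,0,0,0],[0,0,0,0,0,0]],
], fingers=1)

```text
clock: 6.87
tool_pos: [0.4267, 0.0675, 0.0925]
orientation: [180.0, 0.0, -37.5]
force: [0.4, -0.2, 0.3]
opening: 0.0872
gripper_force: 0.0
```

Emit:
send_rows([
  [[0,0,-2,0,0,0],[0,0,-5,0,0,0],[0,0,-9,0,0,0],[0,0,-13,0,0,0],[0,0,-16,0,0,0],[0,0,-16,0,0,0]],
])

```text
clock: 7.37
tool_pos: [0.4297, 0.0685, 0.2591]
orientation: [-179.5, -0.3, -37.5]
force: [0.8, 0.7, 0.4]
opening: 0.088
gripper_force: 0.0
```

```bash
python3 -c "
from h import *
o=st()
s=snap('scene');w=snap('wrist','w5.png');np.save('w5.npy',w,allow_pickle=True)
np.save('s5.npy',s,allow_pickle=True)
A=cv2.resize(s['img'][160:250,250:340],(400,400),interpolation=3);B=cv2.resize(w['img'],(533,400),interpolation=3)[:,:400]
cv2.imwrite('pics/p5.png',np.hstack([A,B])[:,:,::-1])"
```

```text
7.37 [0.4297 0.0685 0.2591] [-179.48   -0.3   -37.49] q [ 35.35  -4.61 -25.03   0.14 -69.    17.12] F [0.8 0.7 0.4] op 0.088 0.0
```

View pics/p5.png

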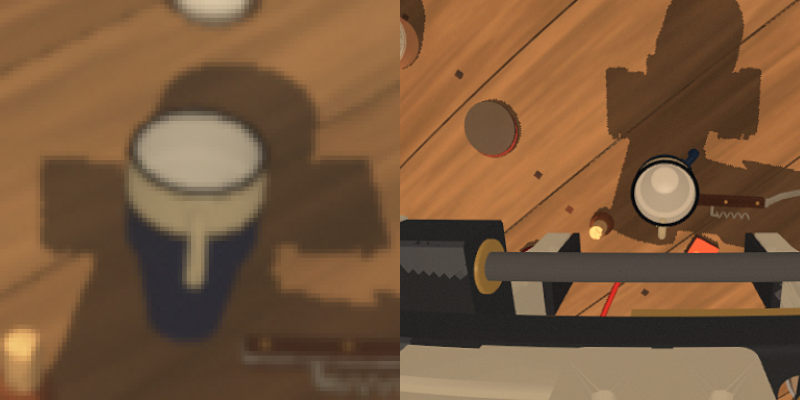

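```bash
cat >> h.py <<'E'
def til(az,el): # tool pointing at azimuth az, elevation el, y horizontal
    return down(az)*R.from_euler('y',90+el,degrees=True)
E
python3 -c "
from h import *
o=st();print(tgt([.38,.22,.23],down(15),o),tgt([.38,.22,.23],down(43),o))
a=np.load('scene0.npy',allow_pickle=True).item();print('stop',onz(a,255,237,.046),'gl',onz(a,299,133,.09))
a=np.load('top0.npy',allow_pickle=True).item();print('stop',onz(a,217,210,.046),'bott',onz(a,225,100,0),onz(a,255,105,0),'table edge',onz(a,110,160,0),onz(a,95,200,0))
"
```

```text
7.47 [0.4271 0.0679 0.2538] [-1.7982e+02 -4.0000e-02 -3.7540e+01] q [ 3.535e+01 -4.390e+00 -2.548e+01 -1.000e-02 -6.873e+01  1.712e+01] F [-0.   0.1 -1. ] op 0.0874 0.0
[-13.01, -9.18, 2.4, -0.14, -0.12, -52.54] [-13.01, -9.18, 2.4, -0.12, -0.16, -80.54]
stop [0.426452   0.17326717 0.046     ] gl [ 0.64195882 -0.1488979   0.09      ]
stop [0.43161697 0.17156491 0.046     ] bott [0.74251006 0.31004364 0.        ] [0.76551111 0.22464834 0.        ] table edge [0.43679126 0.51897544 0.        ] [0.31759251 0.49668637 0.        ]
```

Emit:
send_rows([
  [[-3,-2,0,0,0,-7],[-6,-4,0,0,0,-14],[-9,-6,1,0,0,-21],[-12,-8,2,0,0,-28],[-13,-9.2,2.4,0,0,-35],[-13,-9.2,2.4,0,0,-42],[-13,-9.2,2.4,0,0,-49],[-13,-9.2,2.4,0,0,-56]],
])

```text
clock: 8.13
tool_pos: [0.3788, 0.2195, 0.2268]
orientation: [179.9, 0.2, 18.9]
force: [-0.1, 0.4, 0.4]
opening: 0.0875
gripper_force: 0.0
```

```bash
python3 -c "
from h import *
o=st();w=snap('wrist')
print(tgt([.393,.254,.114],til(43,-50)),tgt([.385,.235,.18],til(43,-60)))
m=cv2.inRange(cv2.cvtColor(w['img'],cv2.COLOR_RGB2HSV),(0,150,60),(8,255,255))|cv2.inRange(cv2.cvtColor(w['img'],cv2.COLOR_RGB2HSV),(172,150,60),(180,255,255))
n,l,s,c=cv2.connectedComponentsWithStats(m);print([(s[i].tolist(),c[i].round(1).tolist()) for i in range(1,n) if s[i][4]>60])
"
```

```text
8.13 [0.3788 0.2195 0.2268] [1.799e+02 1.700e-01 1.887e+01] q [ 5.605e+01 -2.450e+00 -2.731e+01 -2.000e-02 -6.533e+01  5.283e+01] F [-0.1  0.4  0.4] op 0.0875 0.0
[2.52, -2.82, 11.28, 8.3, 39.6, -22.64] [1.11, -1.29, 4.69, 6.24, 29.75, -23.07]
[([302, 0, 47, 16, 193], [321.2, 9.7]), ([159, 81, 77, 59, 2812], [205.2, 109.7]), ([181, 190, 84, 20, 528], [222.6, 200.1]), ([300, 235, 31, 8, 164], [315.9, 239.2])]
```

Emit:
send_rows([
  [[0.2,-0.2,0.8,1,5,-4],[0.4,-0.4,1.6,2,10,-8],[0.6,-0.6,2.4,3,15,-12],[0.8,-0.9,3.2,4,20,-16],[1,-1.1,4,5.2,25,-19],[1.1,-1.3,4.7,6.2,29.8,-23],[1.1,-1.3,4.7,6.2,29.8,-23]],
])

```text
clock: 8.77
tool_pos: [0.3967, 0.2356, 0.195]
orientation: [-179.0, -29.6, 42.1]
force: [-1.0, -0.6, 0.5]
opening: 0.0879
gripper_force: 0.0
```

```bash
python3 -c "
from h import *
o=st();w=snap('wrist','w6.png');np.save('w6.npy',w,allow_pickle=True);o=st()
print(tgt([.393,.254,.114],til(43,-50)))
h=cv2.cvtColor(w['img'],cv2.COLOR_RGB2HSV)
m=cv2.inRange(h,(0,150,60),(8,255,255))|cv2.inRange(h,(172,150,60),(180,255,255))
n,l,s,c=cv2.connectedComponentsWithStats(m);print([(s[i].tolist(),c[i].round(1).tolist()) for i in range(1,n) if s[i][4]>60])
i=1+np.argmax(s[1:,4]);x,y,ww,hh,_=s[i];print(proj(w,[.431,.2895,.086]),proj(w,[.431,.2895,.0]))
for v in range(y,y+hh,4): u=np.where(l[v]==i)[0]; print(v,u.min(),u.max(),len(u),end=' | ')
"
```

```text
8.77 [0.3967 0.2356 0.195 ] [-178.97  -29.63   42.09] q [ 60.69 -17.07 -58.24  22.34 -21.71  52.84] F [-1.  -0.6  0.5] op 0.0879 0.0
8.82 [0.3959 0.2331 0.1927] [-179.04  -29.17   41.77] q [ 60.73 -16.97 -58.28  22.26 -22.09  52.58] F [-0.8 -2.  -2.1] op 0.0877 0.0
[-2.81, -1.63, 7.48, -0.26, 10.82, -1.11]
[([358, 132, 43, 43, 212], [369.3, 160.1]), ([200, 169, 69, 65, 2935], [237.5, 200.6]), ([164, 284, 58, 20, 427], [192.6, 294.1])]
[237.22598634 187.92543377] [241.54484266 208.0914751 ]
169 232 241 10 | 173 223 249 27 | 177 200 252 40 | 181 200 257 48 | 185 202 261 53 | 189 206 264 59 | 193 212 266 55 | 197 212 267 56 | 201 211 268 58 | 205 211 267 57 | 209 212 266 55 | 213 213 265 53 | 217 215 264 50 | 221 218 262 45 | 225 221 259 39 | 229 226 254 29 | 233 234 234 1 |
```

```bash
cat > kin.py <<'E'
import numpy as np
from scipy.optimize import least_squares
from scipy.spatial.transform import Rotation as R
E=lambda a,d:R.from_euler(a,d,degrees=True)
D=[([84.46,20.59,.64,-.02,-70.14,-16.5],(.2532,.6252,.2257),(179.91,0,-22.05)),
([2.54,6.3,-18.23,.01,-65.49,105.75],(.4957,-.1701,.2263),(180,0,18.29)),
([2.98,15.8,-30.31,.03,-43.77,103.96],(.4955,-.1664,.0657),(179.95,-.12,16.97)),
([26.62,-.79,-29.65,-.05,-61.24,28.62],(.4407,.0067,.1984),(179.94,.09,-34.79)),
([35.14,.07,-33.32,-.06,-56.88,17.49],(.4258,.0655,.1671),(179.76,.13,-37.41)),
([35.35,-4.39,-25.48,-.01,-68.73,17.12],(.4271,.0679,.2538),(-179.8,0,-37.54)),
([56.05,-2.45,-27.31,-.02,-65.33,52.83],(.3788,.2195,.2268),(179.9,.17,18.87)),
([60.73,-16.97,-58.28,22.26,-22.09,52.58],(.3959,.2331,.1927),(-179.04,-29.17,41.77))]
def fk(q,p,s4=1):
    a1,h,L2,Lx,Lz,d6,yo,yo2=p
    R1=E('z',q[0]);R3=R1*E('y',q[1]-q[2]);R4=R3*E('x',s4*q[3]);R5=R4*E('y',-q[4])
    Rt=R5*E('y',90)*E('z',q[5]-90)*E('z',0)
    pos=R1.apply([a1,yo,h])+(R1*E('y',q[1])).apply([0,0,L2])+R3.apply([Lx,0,Lz])+R4.apply([0,yo2,0])+R5.apply([d6,0,0])
    return pos,Rt
E
python3 - <<'E'
from kin import *
for s4 in(1,-1):
    for q,_,r in D[::7]: print(s4,(E('xyz',r).inv()*fk(q,[0]*8,s4)[1]).as_rotvec(degrees=True).round(1),fk(q,[0]*8,s4)[1].apply([0,0,1]),E('xyz',r).apply([0,0,1]))
E
```

```text
1 [ -0.   0. -33.] [ 1.75128093e-04 -1.59513391e-03 -9.99998712e-01] [-5.89701158e-04 -1.45590234e-03 -9.99998766e-01]
1 [ -0.  -21.8 145.4] [ 0.10369835  0.47638114 -0.87310232] [ 0.35230512  0.33712958 -0.87305484]
-1 [ -0.   0. -33.] [-4.78415580e-04 -1.53174429e-03 -9.99998712e-01] [-5.89701158e-04 -1.45590234e-03 -9.99998766e-01]
-1 [ -0.   -0.  105.2] [ 0.35223486  0.33708001 -0.87310232] [ 0.35230512  0.33712958 -0.87305484]
```

```bash
sed -i "s/E('z',q\[5\]-90)\*E('z',0)/E('z',-q[5]-90)/; s/s4=1)/s4=-1)/" kin.py
cat >> kin.py <<'E'
f=lambda p:np.concatenate([fk(q,p)[0]-x for q,x,_ in D]+[1e-3*(p-np.array([0,.4,.4,.4,0,.2,-.19,0]))])
P=least_squares(f,[0,.4,.4,.4,0,.2,-.19,0]).x
LO=np.array([-176.03,-82.01,-58.28,-173.87,-174.79,-.11]);LO[5]=-173.66
LO=np.array([-176.03,-82.01,-58.28,-173.87,-174.79,-173.66]);HI=np.array([176.03,121.73,71.71,95.51,-.11,173.66])
def ik(pos,rot,q0):
    g=lambda q:np.r_[(fk(q,P)[0]-pos)*1000,(rot.inv()*fk(q,P)[1]).as_rotvec(degrees=True)*2]
    r=least_squares(g,np.clip(q0,LO+.2,HI-.2),bounds=(LO,HI));return r.x,np.linalg.norm(r.fun[:3]),np.linalg.norm(r.fun[3:])/2
E
python3 - <<'E'
from kin import *
from h import til,down
print(P.round(4),(f(P)[:24]*1000).round(1))
q0=D[-1][0];G=np.array([.431,.2895,.052])
for rr in (0,.1,.2):
  for el in(-40,-50,-60,-70,-90,-120,-145,-155):
    g=G+np.array([rr*.83,rr*.55,-.02*(el<-100)])
    t=til(43,el).apply([0,0,1])
    best=min((ik(g+.019*t,til(43,el),[j1,0,-30,j4,-60,50]) for j1 in(40,60) for j4 in (-20,20)),key=lambda r:r[1]+r[2])
    print(rr,el,best[0].round(0),best[1].round(1),best[2].round(1))
E
```

```text
[ 2.000e-04  1.987e-01  6.017e-01  4.633e-01  1.000e-04  3.782e-01
 -2.000e-04 -1.916e-01] [ 0.   0.  -0.  -0.   0.  -0.  -0.  -0.  -0.   0.  -0.   0.   0.   0.1
  0.   0.  -0.  -0.1  0.  -0.   0.1  0.  -0.   0. ]
0 -40 [ 35.  10. -37. -78.  -4. 174.] 3.3 8.0
0 -50 [ 43.  11. -39. -64.  -0. 154.] 0.1 0.4
0 -60 [ 54.  11. -48. -20.  -0. 100.] 1.4 5.6
0 -70 [ 53.  11. -58.  32.  -3.  49.] 0.6 2.2
0 -90 [ 56.  18. -32.   0. -39.  77.] 0.0 0.0
0 -120 [ 52.  36.  -9.  -5. -74.  83.] 0.0 0.0
0 -145 [  51.   51.    7.   -6. -101.   84.] 0.0 0.0
0 -155 [  50.   57.   13.   -7. -110.   84.] 0.0 0.0
0.1 -40 [ 34.  17. -28. -78.  -5. 174.] 2.1 5.9
0.1 -50 [ 45.  18. -31. -53.  -0. 142.] 0.4 1.5
0.1 -60 [ 52.  18. -42.  -3.  -0.  86.] 0.8 4.3
0.1 -70 [ 52.  18. -46.  27.  -6.  55.] 0.0 0.0
0.1 -90 [ 52.  26. -19.   0. -45.  81.] 0.0 0.0
0.1 -120 [ 50.  43.   6.  -3. -82.  85.] 0.0 0.0
0.1 -145 [  49.   59.   25.   -5. -111.   85.] 0.0 0.0
0.1 -155 [  49.   65.   32.   -6. -122.   84.] 0.0 0.0
0.2 -40 [ 34.  24. -18. -78.  -6. 174.] 1.0 3.2
0.2 -50 [ 46.  24. -25. -37.  -0. 124.] 0.5 2.3
0.2 -60 [ 49.  25. -34.  10.  -2.  75.] 0.5 2.8
0.2 -70 [ 50.  26. -27.   8. -18.  75.] 0.0 0.0
0.2 -90 [ 49.  33.  -5.   0. -51.  84.] 0.0 0.0
0.2 -120 [ 48.  52.  23.  -2. -91.  86.] 0.0 0.0
0.2 -145 [  47.   69.   49.   -4. -124.   85.] 0.0 0.0
0.2 -155 [  47.   77.   60.   -6. -138.   84.] 0.0 0.0
```

```bash
cat >> kin.py <<'E'
from h import til,down
def best(pos,rot):
    pos=np.array(pos);a=np.degrees(np.arctan2(pos[1],pos[0]));b=None
    for j1 in(a,a+40):
        for j4 in(-90,-1,80):
            for j6 in(-90,60):
                r=ik(pos,rot,[j1,20,-20,j4,-60,j6])
                if b is None or r[1]+r[2]<b[1]+b[2]-.01: b=r
                if b[1]+b[2]<.05: return b
    return b
def gr(g,az,el,flip=0):
    rot=til(az,el)*E('z',180*flip); return np.array(g)+.019*rot.apply([0,0,1]),rot
E
python3 - <<'E'
from kin import *
print('A start')
for a in(155,165,45):
  for el in(-45,-50,-55):
    r=best(*gr([.431,.2895,.052],a,el));print(a,el,r[0].round(0),round(r[1]+r[2],1))
for L in([.43,.29],[.5,.3],[.55,.1]):
  print(L)
  for psi in range(-180,180,30):
    o=[]
    for g in(gr([*L,.027],psi,-27),gr([*L,.037],psi+180,-40),gr([*L,.037],psi+180,-55)):
      r=best(*g);o.append((r[0].round(0).tolist() if r[1]+r[2]<.3 else 0,round(r[1]+r[2],1)))
    print(psi,o)
E
```

```text
A start
155 -45 [  29.   38.    0.  -35.  -84. -130.] 0.0
155 -50 [  31.   35.   -3.  -33.  -80. -132.] 0.0
155 -55 [  33.   32.   -6.  -30.  -75. -134.] 0.0
165 -45 [  32.   39.    2.  -31.  -88. -126.] 0.0
165 -50 [  33.   37.   -1.  -29.  -83. -127.] 0.0
165 -55 [  35.   34.   -4.  -27.  -78. -129.] 0.0
45 -45 [  18.   13.  -39.  -98.  -19. -151.] 0.0
45 -50 [ 41.  11. -38. -65.  -3. 157.] 0.0
45 -55 [ 49.  11. -42. -44.  -0. 131.] 4.0
[0.43, 0.29]
-180 [([33.0, 54.0, 15.0, -31.0, -108.0, -117.0], np.float64(0.0)), (0, np.float64(21.4)), (0, np.float64(10.8))]
-150 [([45.0, 56.0, 15.0, -14.0, -110.0, -102.0], np.float64(0.0)), (0, np.float64(1.8)), (0, np.float64(6.1))]
-120 [([57.0, 55.0, 5.0, 2.0, -103.0, -88.0], np.float64(0.0)), ([7.0, 21.0, -37.0, -95.0, -38.0, -134.0], np.float64(0.0)), ([37.0, 14.0, -35.0, -57.0, -16.0, 165.0], np.float64(0.0))]
-90 [([69.0, 51.0, -13.0, 19.0, -87.0, -81.0], np.float64(0.0)), ([11.0, 26.0, -24.0, -69.0, -54.0, -141.0], np.float64(0.0)), ([27.0, 20.0, -25.0, -52.0, -40.0, -167.0], np.float64(0.0))]
-60 [([78.0, 44.0, -37.0, 39.0, -70.0, -84.
[... 4634 characters left out ...]
81.0, -90.0], np.float64(0.0))]
60 [([-21.0, 36.0, -23.0, -83.0, -63.0, -125.0], np.float64(0.0)), ([40.0, 46.0, -8.0, 15.0, -84.0, -79.0], np.float64(0.0)), ([38.0, 38.0, -15.0, 13.0, -71.0, -76.0], np.float64(0.0))]
90 [([-13.0, 42.0, -6.0, -62.0, -78.0, -132.0], np.float64(0.0)), ([48.0, 39.0, -30.0, 34.0, -66.0, -75.0], np.float64(0.0)), ([44.0, 32.0, -32.0, 30.0, -56.0, -68.0], np.float64(0.0))]
120 [([-4.0, 49.0, 9.0, -48.0, -95.0, -130.0], np.float64(0.0)), ([47.0, 31.0, -54.0, 70.0, -52.0, -84.0], np.float64(0.0)), ([42.0, 25.0, -53.0, 62.0, -39.0, -70.0], np.float64(0.0))]
150 [([7.0, 55.0, 21.0, -34.0, -109.0, -122.0], np.float64(0.0)), (0, np.float64(22.7)), (0, np.float64(14.4))]
```

```bash
cat > ch.py <<'E'
from kin import *
from scipy.spatial.transform import Slerp
def path(q,p0,r0,p1,r1,n=6):
    S=Slerp([0,1],R.concatenate([r0,r1]))
    for s in np.linspace(0,1,n+1)[1:]:
        q,e,e2=ik(p0+(p1-p0)*s,S(s),q); print(s.round(2),q.round(0),round(e,1),round(e2,1))
    return q
E
python3 - <<'E'
from ch import *
from h import *
o=st();q=o['joint_pos'];p=o['tool_pos'];r=R.from_euler('xyz',o['orientation'],degrees=True)
A=gr([.431,.2895,.052],164,-50,1);t=A[1].apply([0,0,1]);W=A[0]-.09*t
print('W0',W,tgt(W,A[1]))
q=path(q,p,r,W,A[1]);print('grasp');q=path(q,W,A[1],*A,n=2)
L=gr([.5,.3,.1],120,-153,1);print('lift+lay',(A[1].inv()*L[1]).as_rotvec(degrees=True))
q=path(q,A[0]+[0,0,.1],A[1],L[0]+[0,0,.04],L[1],n=9)
L2=gr([.5,.3,.029],120,-153,1);q=path(q,L[0],L[1],*L2,n=2)
print('B')
B=gr([.515,.27,.04],120,-40,0);
for f in(0,1):
  B=gr([.515,.27,.04],120,-40,f); print(f,best(*B)[0].round(0))
  for chi in(-60,-30,0): 
    C=gr([.427,.0675,.135],chi+180,-117,f); b=best(*C);print(chi,b[0].round(0),b[1:])
E
```

```text
8.82 [0.3959 0.2331 0.1927] [-179.04  -29.17   41.77] q [ 60.73 -16.97 -58.28  22.26 -22.09  52.58] F [-0.8 -2.  -2.1] op 0.0877 0.0
W0 [0.47486998 0.27692048 0.10638916] [3.49, 2.19, 11.8, 5.01, -62.4, 61.4]
0.17 [ 56.  -8. -43.   3. -36.  64.] 0.0 0.0
0.33 [ 49.   2. -30.  -7. -48.  68.] 0.0 0.0
0.5 [ 43.  11. -19. -13. -60.  66.] 0.0 0.0
0.67 [ 38.  19. -10. -18. -72.  63.] 0.0 0.0
0.83 [ 34.  28.  -0. -22. -83.  57.] 0.0 0.0
1.0 [ 30.  35.   8. -27. -92.  50.] 0.0 0.0
grasp
0.5 [ 31.  36.   3. -28. -87.  52.] 0.0 0.0
1.0 [ 33.  37.  -1. -29. -83.  53.] 0.0 0.0
lift+lay [-10.01396532  97.29389435  49.22021204]
0.11 [ 38.  25.  -2. -22. -83.  38.] 0.0 0.0
0.22 [ 44.  21.  -7. -14. -75.  26.] 0.0 0.0
0.33 [ 50.  19. -14.  -5. -68.  12.] 0.0 0.0
0.44 [ 57.  18. -20.   6. -63.  -5.] 0.0 0.0
0.56 [ 62.  19. -25.  17. -62. -21.] 0.0 0.0
0.67 [ 66.  21. -29.  26. -63. -37.] 0.0 0.0
0.78 [ 69.  25. -32.  34. -67. -51.] 0.0 0.0
0.89 [ 71.  30. -32.  39. -72. -63.] 0.0 0.0
1.0 [ 72.  37. -31.  43. -79. -73.] 0.0 0.0
0.5 [ 71.  43. -33.  44. -73. -78.] 0.0 0.0
1.0 [ 71.  46. -33.  45. -71. -81.] 0.0 0.0
B
0 [  14.   38.   -1.  -49.  -76. -141.]
-60 [ 54.   4. -55.  34. -48. 129.] (np.float64(1.9638418250041015e-13), np.float64(4.055402101112239e-14))
-30 [ 50.  -1. -58.  35. -39. 160.] (np.float64(3.4668665952664917), np.float64(7.14990655745426))
0 [  42.   -7.  -58.   23.  -26. -151.] (np.float64(3.9699197197418106), np.float64(9.653202093281006))
1 [ 14.  38.  -1. -49. -76.  39.]
-60 [ 54.   4. -55.  34. -48. -51.] (np.float64(4.214485604686684e-13), np.float64(1.9448415704956183e-14))
-30 [ 50.  -1. -58.  35. -39. -20.] (np.float64(3.466855852281543), np.float64(7.1499078596663495))
0 [ 42.  -7. -58.  23. -26.  29.] (np.float64(3.9699240382303853), np.float64(9.653201648773187))
```

Run:
```python
from ch import *
from h import *
o=st();q=o['joint_pos'];p=o['tool_pos'];r=R.from_euler('xyz',o['orientation'],degrees=True)
A=gr([.431,.2895,.052],164,-50,1);S=Slerp([0,1],R.concatenate([r,A[1]]))
print(tgt([.47,.255,.19],S(.58)))
```

```text
8.82 [0.3959 0.2331 0.1927] [-179.04  -29.17   41.77] q [ 60.73 -16.97 -58.28  22.26 -22.09  52.58] F [-0.8 -2.  -2.1] op 0.0877 0.0
[5.97, 3.36, 3.59, 2.9, -36.19, 35.61]
```

Emit:
send_rows([
  [[1,0.5,0.5,0.4,-4.5,4.4],[1.5,1,1,0.8,-9,8.9],[2.2,1.4,1.4,1.1,-13.6,13.3],[3,1.8,1.8,1.5,-18.1,17.8],[4,2.2,2.3,1.8,-22.6,22.2],[5,2.6,2.8,2.2,-27.1,26.7],[5.5,3,3.2,2.5,-31.7,31.1],[6,3.4,3.6,2.9,-36.2,35.6]],
])

```text
clock: 9.48
tool_pos: [0.4693, 0.2565, 0.1888]
orientation: [-170.7, 11.8, 9.7]
force: [0.1, 1.1, -0.0]
opening: 0.0877
gripper_force: 0.0
```

Run:
```python
from ch import *
from h import *
st()
A=gr([.431,.2895,.052],164,-50,1);t=A[1].apply([0,0,1]);W=A[0]-.09*t
print(tgt(W+[0,0,.02],A[1]))
```

```text
9.48 [0.4693 0.2565 0.1888] [-170.71   11.82    9.73] q [ 38.91  14.99  -8.1  -14.49 -73.21  64.83] F [ 0.1  1.1 -0. ] op 0.0877 0.0
[2.16, -0.94, 6.16, 2.38, -25.67, 25.5]
```

Emit:
send_rows([
  [[0.5,-0.2,1,0.5,-4.5,4.5],[0.9,-0.4,2,1,-9,9],[1.3,-0.5,3,1.4,-13.5,13.5],[1.7,-0.7,4,1.8,-18,18],[2,-0.8,5,2.2,-22.5,22.5],[2.2,-0.9,6.2,2.4,-25.7,25.5],[2.2,-0.9,6.2,2.4,-25.7,25.5]],
])

```text
clock: 10.07
tool_pos: [0.4742, 0.2756, 0.1214]
orientation: [179.6, 40.4, -16.3]
force: [-0.2, -0.2, -2.1]
opening: 0.0878
gripper_force: 0.0
```

Run:
```python
from ch import *
from h import *
st();w=snap('wrist')
A=gr([.431,.2895,.052],164,-50,1);st();print(tgt(*A))
h=cv2.cvtColor(w['img'],cv2.COLOR_RGB2HSV)
m=cv2.inRange(h,(0,150,50),(8,255,255))|cv2.inRange(h,(172,150,50),(180,255,255))
n,l,s,c=cv2.connectedComponentsWithStats(m);i=1+np.argmax(s[1:,4]);print(s[i],c[i])
for z in(.086,.05,0): print(proj(w,[.431,.2895,z]).round(1))
x,y,ww,hh,_=s[i]
for v in range(y,y+hh,4): u=np.where(l[v]==i)[0]; print(v,u.min(),u.max(),len(u),end=' | ')
cv2.imwrite('pics/w7.png',w['img'][:,:,::-1])
```

```text
10.07 [0.4742 0.2756 0.1214] [179.59  40.38 -16.31] q [ 29.71  34.78   8.69 -27.55 -94.22  49.65] F [-0.2 -0.2 -2.1] op 0.0878 0.0
10.12 [0.4751 0.2758 0.1233] [179.92  40.04 -15.9 ] q [ 29.78  34.52   8.66 -27.42 -94.09  49.81] F [-0.3 -0.1 -0.8] op 0.0876 0.0
[1.06, -0.13, 10.33, 0.15, 0.04, 0.08]
[ 196  116   89  120 7573] [244.34675822 172.94269114]
[248.8 224.2]
[248.8 185.6]
[248.8 141.7]
116 239 252 14 | 120 227 266 40 | 124 220 273 54 | 128 216 277 62 | 132 213 280 68 | 136 211 282 72 | 140 210 282 73 | 144 210 283 74 | 148 210 283 74 | 152 209 283 75 | 156 208 284 77 | 160 208 284 77 | 164 203 284 82 | 168 200 283 84 | 172 198 281 79 | 176 198 278 72 | 180 198 277 71 | 184 197 277 70 | 188 196 276 70 | 192 196 275 68 | 196 197 275 69 | 200 201 274 60 | 204 218 274 57 | 208 219 273 55 | 212 220 273 54 | 216 220 272 53 | 220 220 272 53 | 224 221 271 51 | 228 223 269 47 | 232 230 263 34 |
```

View pics/w7.png

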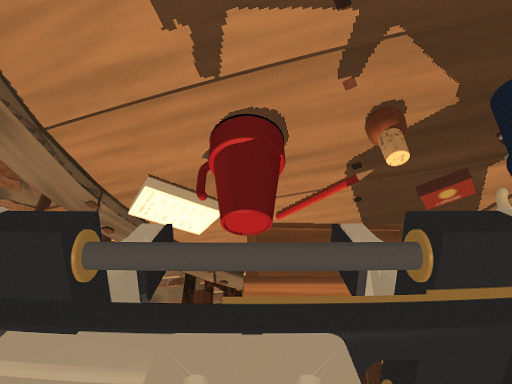

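Run:
```python
from h import *
w=ctrl.snapshot('wrist');c=np.array([.4315,.291])
for z in(.086,.0): print(proj(w,[*c,z]).round(1))
for az in(95,100,105,110,115):
    d=np.array([np.cos(np.radians(az)),np.sin(np.radians(az))]); print(az,[proj(w,[*(c+.048*d),z]).round(1).tolist() for z in(.044,.03,.012)])
```

```text
[247.3 222.9]
[248.  141.5]
95 [[196.6, 191.3], [198.2, 178.9], [200.2, 163.9]]
100 [[199.1, 193.9], [200.6, 181.5], [202.5, 166.6]]
105 [[201.9, 196.3], [203.3, 184.0], [205.1, 169.1]]
110 [[205.0, 198.6], [206.3, 186.3], [207.9, 171.5]]
115 [[208.2, 200.6], [209.5, 188.4], [210.9, 173.6]]
```

Emit:
send_rows([
  [[0.6,-0.3,1,0,0,0],[1,-0.3,3,0,0,0],[1,-0.3,5,0,0,0],[1,-0.3,7,0,0,0],[1,-0.3,9,0,0,0],[1,-0.3,10.3,0,0,0],[1,-0.3,10.3,0,0,0],[1,-0.3,10.3,0,0,0]],
])

```text
clock: 10.83
tool_pos: [0.4222, 0.2965, 0.0427]
orientation: [-179.4, 39.4, -15.2]
force: [0.3, -0.4, 0.7]
opening: 0.0873
gripper_force: 0.0
```

Emit:
send_rows([
  [[0,0,0,0,0,0],[0,0,0,0,0,0],[0,0,0,0,0,0],[0,0,0,0,0,0],[0,0,0,0,0,0],[0,0,0,0,0,0],[0,0,0,0,0,0],[0,0,0,0,0,0]],
], fingers=0.3)

```text
clock: 11.5
tool_pos: [0.4226, 0.2961, 0.0419]
orientation: [-179.4, 39.5, -15.3]
force: [0.2, -0.2, 0.5]
opening: 0.0517
gripper_force: 29.5
```

Run:
```python
from ch import *
from h import *
st()
A=gr([.431,.2895,.152],164,-50,1)
L=gr([.5,.3,.1],120,-153,1);S=Slerp([0,1],R.concatenate([A[1],L[1]]))
print(tgt(*A));
Rl=A[1].inv();print('A->L',Rl.apply(L[0]-A[0]+[0,0,.02])*100,(Rl*L[1]).as_rotvec(degrees=True))
```

```text
11.5 [0.4226 0.2961 0.0419] [-179.4    39.48  -15.31] q [ 33.3   36.13  -0.37 -29.2  -82.67  52.65] F [ 0.2 -0.2  0.5] op 0.0517 29.5
[-6.26, 0.32, -7.23, -0.16, -0.52, 0.53]
A->L [ 8.40348974 -1.73522677 -3.64804105] [-10.01396532  97.29389435  49.22021204]
```

Emit:
send_rows([
  [[-0.6,0,-0.8,0,0,0],[-2,0,-2.4,0,0,0],[-3.6,0,-4.2,0,0,0],[-5.2,0.2,-6,0,0,0],[-6.3,0.3,-7.2,0,0,0],[-6.3,0.3,-7.2,0,0,0]],
])

```text
clock: 12.0
tool_pos: [0.4204, 0.2939, 0.1417]
orientation: [-179.1, 39.2, -15.1]
force: [0.6, -0.7, -1.1]
opening: 0.0514
gripper_force: 29.3
```

Run:
```python
from ch import *
from h import *
st();t=ctrl.snapshot('top');s=ctrl.snapshot('scene');st()
L=gr([.5,.3,.14],120,-153,1);o=ctrl.get_obs();r=R.from_euler('xyz',o['orientation'],degrees=True);S=Slerp([0,1],R.concatenate([r,L[1]]))
p=o['tool_pos'];gp=p-.019*r.apply([0,0,1]);print('gp',gp)
for f in(.5,1):
  x=S(f);print(tgt(gp+(np.array([.5,.3,.15])-gp)*f+.019*x.apply([0,0,1]),x))
h=cv2.cvtColor(s['img'],cv2.COLOR_RGB2HSV)
m=cv2.inRange(h,(0,150,50),(8,255,255))|cv2.inRange(h,(172,150,50),(180,255,255))
n,l,ss,c=cv2.connectedComponentsWithStats(m);print([ss[i].tolist() for i in range(1,n) if ss[i][4]>80])
m0=gp+[0,0,.0295];print('pred foot,rim',proj(s,m0),proj(s,m0-[0,0,.086]))
```

```text
12.0 [0.4204 0.2939 0.1417] [-179.05   39.19  -15.05] q [ 33.31  29.15   2.68 -28.9  -91.11  47.96] F [ 0.6 -0.7 -1.1] op 0.0514 29.3
12.1 [0.419  0.2936 0.1385] [-179.26   39.4   -15.22] q [ 33.32  29.37   2.49 -28.96 -90.97  48.03] F [-0.   0.9 -1.9] op 0.0515 29.3
gp [0.43057522 0.29020286 0.15320817]
[3.93, -0.93, -2.54, -5.47, 48.44, 24.67]
[6.66, -1.63, -5.82, -10.94, 96.87, 49.33]
[[180, 202, 42, 54, 1542], [306, 254, 24, 23, 260], [256, 275, 13, 21, 91]]
pred foot,rim [200.48653253 208.70502042] [204.42172259 243.49936197]
```

Emit:
send_rows([
  [[0.5,-0.1,-0.2,-0.7,6,3.1],[1,-0.2,-0.5,-1.4,12.1,6.2],[1.5,-0.3,-0.8,-2,18.2,9.2],[2,-0.5,-1.1,-2.7,24.2,12.3],[2.5,-0.6,-1.5,-3.4,30.3,15.4],[3,-0.7,-1.8,-4.1,36.3,18.5],[3.5,-0.8,-2.2,-4.8,42.4,21.6],[3.9,-0.9,-2.5,-5.5,48.4,24.7]],
])

```text
clock: 12.77
tool_pos: [0.4654, 0.2901, 0.1322]
orientation: [169.3, -11.7, -35.6]
force: [0.3, -0.6, -1.1]
opening: 0.0519
gripper_force: 29.4
```

Run:
```python
from ch import *
from h import *
st();ctrl.snapshot('top');o=st()
L=gr([.5,.3,.15],120,-153,1);r=R.from_euler('xyz',o['orientation'],degrees=True);S=Slerp([0,1],R.concatenate([r,L[1]]))
gp=o['tool_pos']-.019*r.apply([0,0,1]);print('gp',gp)
for f in(.5,1):
  x=S(f);print(tgt(gp+(np.array([.5,.3,.11])-gp)*f+.019*x.apply([0,0,1]),x,o))
```

```text
12.77 [0.4654 0.2901 0.1322] [169.28 -11.75 -35.59] q [ 59.8   18.07 -23.03  11.94 -61.4  -13.38] F [ 0.3 -0.6 -1.1] op 0.0519 29.4
12.82 [0.4647 0.2902 0.1309] [169.14 -12.29 -35.83] q [ 60.14  18.19 -23.35  12.39 -61.32 -14.33] F [-2.5 -0.3 -4. ] op 0.0515 29.4
gp [0.46360047 0.29540987 0.14918182]
[1.65, -1.48, 1.76, -2.6, 23.85, 12.17]
[3.11, -2.83, 3.23, -5.2, 47.71, 24.34]
```

Emit:
send_rows([
  [[0.4,-0.4,0.4,-0.6,6,3],[0.8,-0.7,0.9,-1.3,11.9,6.1],[1.2,-1.1,1.3,-2,17.9,9.1],[1.6,-1.5,1.8,-2.6,23.9,12.2],[2,-1.8,2.1,-3.3,29.8,15.2],[2.4,-2.2,2.5,-3.9,35.8,18.3],[2.8,-2.5,2.9,-4.6,41.7,21.3],[3.1,-2.8,3.2,-5.2,47.7,24.3]],
])

```text
clock: 13.48
tool_pos: [0.5085, 0.2852, 0.1017]
orientation: [179.4, -62.5, -59.2]
force: [-0.6, 0.3, -1.8]
opening: 0.0518
gripper_force: 29.5
```

Run:
```python
from ch import *
from h import *
st();s=ctrl.snapshot('scene');t=ctrl.snapshot('top');o=st()
L=gr([.5,.3,.033],120,-153,1);print(tgt(*L,o))
r=R.from_euler('xyz',o['orientation'],degrees=True);gp=o['tool_pos']-.019*r.apply([0,0,1])
m=til(120,-193).apply([0,0,1]);print('m',m,'gp',gp)
for nm,w in(('s',s),('t',t)):
  h=cv2.cvtColor(w['img'],cv2.COLOR_RGB2HSV)
  mm=cv2.inRange(h,(0,150,40),(8,255,255))|cv2.inRange(h,(172,150,40),(180,255,255))
  n,l,ss,c=cv2.connectedComponentsWithStats(mm);print([(ss[i].tolist(),c[i].round(0).tolist()) for i in range(1,n) if ss[i][4]>80])
  print(nm,'foot,rim pred',proj(w,gp-.03*m),proj(w,gp+.056*m))
S=cv2.resize(s['img'][170:300,130:300],(680,520),interpolation=3);cv2.imwrite('pics/p8.png',S[:,:,::-1])
mm=cv2.inRange(cv2.cvtColor(s['img'],cv2.COLOR_RGB2HSV),(0,150,40),(8,255,255))[205:290:4,150:260:3]
print('\n'.join(''.join('#' if v else '.' for v in rw) for rw in mm))
```

```text
13.48 [0.5085 0.2852 0.1017] [179.42 -62.52 -59.18] q [ 71.46  38.54 -32.01  43.37 -76.11 -74.76] F [-0.6  0.3 -1.8] op 0.0518 29.5
13.58 [0.5078 0.2843 0.0971] [178.23 -62.77 -58.08] q [ 71.48  39.07 -32.02  43.3  -76.03 -74.61] F [ 0.6 -1.8 -1.7] op 0.0519 29.5
[-6.49, -0.21, 3.27, 0.06, 0.22, 0.88]
m [ 0.48718503 -0.84382923  0.22495105] gp [0.49937923 0.29895177 0.10574415]
[([306, 254, 24, 24, 254], [317.0, 266.0])]
s foot,rim pred [174.17923425 234.307571  ] [194.97836365 200.89212989]
[([170, 144, 34, 27, 591], [187.0, 158.0]), ([156, 234, 42, 5, 138], [177.0, 236.0]), ([211, 259, 22, 16, 230], [222.0, 266.0])]
t foot,rim pred [171.69967317 161.13686411] [203.63408411 156.01796522]
.....................................
.....................................
.....................................
.....................................
.....................................
.....................................
.....................................
.....................................
.....................................
.....................................
.....................................
.....................................
.....................................
.....................................
.....................................
.....................................
.....................................
.....................................
.....................................
.....................................
.....................................
.....................................
```

Emit:
send_rows([
  [[-1.5,0,0.8,0,0,0],[-3,0,1.6,0,0,0],[-4.5,0,2.3,0,0,0],[-5.6,-0.1,2.9,0,0,0.5],[-6.2,-0.2,3.1,0,0,0.9],[-6.5,-0.2,3.3,0,0,0.9],[-6.5,-0.2,3.3,0,0,0.9]],
])

```text
clock: 14.17
tool_pos: [0.5095, 0.2868, 0.029]
orientation: [-179.0, -62.2, -61.0]
force: [-1.0, -0.4, -1.4]
opening: 0.0514
gripper_force: 29.5
```

Emit:
send_rows([
  [[-0.2,0,0.1,0,0,0],[-0.35,0,0.18,0,0,0],[-0.35,0,0.18,0,0,0]],
])

```text
clock: 14.42
tool_pos: [0.5095, 0.2872, 0.0256]
orientation: [-178.9, -62.2, -61.0]
force: [0.2, 0.3, -1.3]
opening: 0.0517
gripper_force: 29.5
```

Run:
```python
from ch import *
from h import *
o=st()
r=R.from_euler('xyz',o['orientation'],degrees=True);print('gp',o['tool_pos']-.019*r.apply([0,0,1]))
```

```text
14.42 [0.5095 0.2872 0.0256] [-178.94  -62.19  -61.03] q [ 70.99  44.8  -32.84  45.2  -70.62 -80.67] F [ 0.2  0.3 -1.3] op 0.0517 29.5
gp [0.50103363 0.30169127 0.03447366]
```

Emit:
send_rows([
  [[-0.2,0,0.1,0,0,0],[-0.4,0,0.2,0,0,0],[-0.4,0,0.2,0,0,0]],
])

```text
clock: 14.67
tool_pos: [0.5094, 0.2871, 0.0207]
orientation: [-179.0, -62.2, -61.0]
force: [-0.5, 0.0, -0.9]
opening: 0.0515
gripper_force: 29.5
```

Emit:
send_rows([
  [[-0.1,0,0.05,0,0,0],[-0.2,0,0.1,0,0,0],[-0.2,0,0.1,0,0,0]],
])

```text
clock: 14.92
tool_pos: [0.5095, 0.2873, 0.0189]
orientation: [-179.0, -62.3, -61.0]
force: [-0.7, -0.1, 1.2]
opening: 0.0517
gripper_force: 29.6
```

Emit:
send_rows([
  [[-0.1,0,0.05,0,0,0],[-0.2,0,0.1,0,0,0],[-0.2,0,0.1,0,0,0]],
])

```text
clock: 15.17
tool_pos: [0.5096, 0.2874, 0.0181]
orientation: [-178.9, -62.4, -61.0]
force: [-4.5, 2.1, 9.4]
opening: 0.052
gripper_force: 29.8
```

Emit:
send_rows([
  [[0.1,0,0,0,0,0],[0.1,0,0,0,0,0],[0.1,0,0,0,0,0],[0.1,0,0,0,0,0],[0.1,0,0,0,0,0],[0.1,0,0,0,0,0],[0.1,0,0,0,0,0]],
], fingers=1)

```text
clock: 15.75
tool_pos: [0.5097, 0.2867, 0.0172]
orientation: [-179.0, -62.2, -61.0]
force: [-0.8, -0.1, -0.2]
opening: 0.087
gripper_force: 0.0
```

Emit:
send_rows([
  [[0,0,-1.5,0,0,0],[0,0,-4,0,0,0],[0,0,-8,0,0,0],[0,0,-12,0,0,0],[3,0,-13,0,0,0],[6,0,-13,0,0,0],[9,0,-13,0,0,0],[11,0,-13,0,0,0]],
])

```text
clock: 16.42
tool_pos: [0.4769, 0.3411, 0.1773]
orientation: [-178.9, -62.2, -61.1]
force: [-0.2, 0.4, -0.8]
opening: 0.0878
gripper_force: 0.0
```

Run:
```python
from ch import *
from h import *
st();t=ctrl.snapshot('top');s=ctrl.snapshot('scene');o=st()
np.save('t9.npy',t,allow_pickle=True);np.save('s9.npy',s,allow_pickle=True)
for nm,w in(('s',s),('t',t)):
  h=cv2.cvtColor(w['img'],cv2.COLOR_RGB2HSV)
  mm=cv2.inRange(h,(0,150,40),(8,255,255))|cv2.inRange(h,(172,150,40),(180,255,255))
  n,l,ss,c=cv2.connectedComponentsWithStats(mm);print(nm,[(ss[i].tolist(),c[i].round(0).tolist()) for i in range(1,n) if ss[i][4]>80])
A=cv2.resize(s['img'][200:310,150:260],(400,400),interpolation=3);B=cv2.resize(t['img'][125:195,155:225],(400,400),interpolation=3)
cv2.imwrite('pics/p9.png',np.hstack([A,B])[:,:,::-1])
```

```text
16.42 [0.4769 0.3411 0.1773] [-178.88  -62.18  -61.08] q [ 76.36  35.1  -24.    37.9  -85.83 -69.7 ] F [-0.2  0.4 -0.8] op 0.0878 0.0
16.52 [0.4773 0.3409 0.178 ] [-178.62  -62.07  -61.37] q [ 76.29  35.   -23.97  37.89 -85.81 -69.73] F [-1.2 -0.1 -0. ] op 0.0876 0.0
s [([306, 254, 24, 24, 260], [317.0, 266.0]), ([256, 275, 14, 21, 96], [263.0, 285.0])]
t [([174, 153, 33, 26, 553], [190.0, 167.0]), ([156, 234, 42, 5, 137], [177.0, 236.0]), ([211, 259, 22, 16, 230], [222.0, 266.0])]
```

View pics/p9.png

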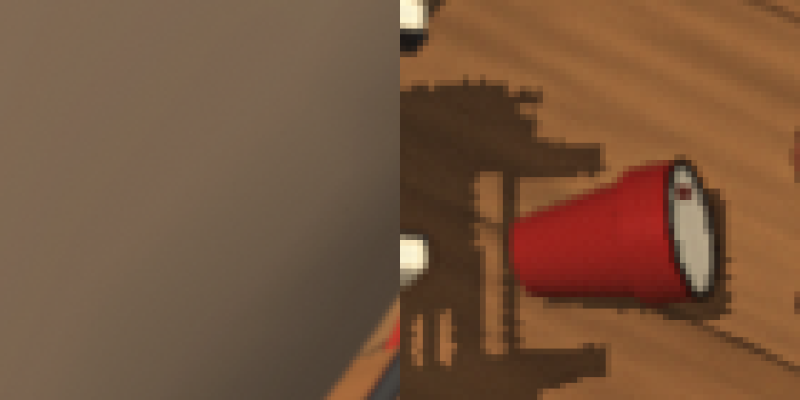

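Run:
```python
from ch import *
from h import *
t=np.load('t9.npy',allow_pickle=True).item()
rim=onz(t,206.1,165.1,.038)
for v in(166.5,168,169.5): 
  f=onz(t,174.8,v,.022);d=rim-f;print('rim',rim,'foot',f,np.linalg.norm(d[:2]),np.degrees(np.arctan2(d[1],d[0])))
for psi in(-55,-60,-65):
  m=til(psi,13).apply([0,0,1]);o=rim-.086*m
  print(psi,o,proj(t,o),'band top',[proj(t,o+.058*m+.033*s*np.array([-m[1],m[0],0])/np.hypot(*m[:2])).round(1).tolist() for s in(1,-1)],'rim',[proj(t,rim+.033*s*np.array([-m[1],m[0],0])/np.hypot(*m[:2])).round(1).tolist() for s in(1,-1)],
  'footsides',[proj(t,o+.019*s*np.array([-m[1],m[0],0])/np.hypot(*m[:2])).round(1).tolist() for s in(1,-1)])
# handle rivet
u,v=155+284/5.714,125+190/5.714
for psi in(-60,):
  m=til(psi,13).apply([0,0,1]);c=rim-.010*m;o,d=ray(t,u,v);x=o+d*((c-o)@m)/(d@m);y=x-c;lat=np.array([-m[1],m[0],0])/np.hypot(*m[:2]);up=np.cross(m,lat);print('rivet',np.linalg.norm(y)*1000,y@lat*1000,y@up*1000,up)
```

```text
rim [0.53033826 0.25579021 0.038     ] foot [0.49426861 0.33503632 0.022     ] 0.08706873434102319 -65.52687766568926
rim [0.53033826 0.25579021 0.038     ] foot [0.49048205 0.33294718 0.022     ] 0.0868430500020015 -62.680931334771365
rim [0.53033826 0.25579021 0.038     ] foot [0.48670339 0.33086336 0.022     ] 0.08683305543921545 -59.833502415859584
-55 [0.48227495 0.32443173 0.01865421] [176.28164992 172.27113793] band top [[194.8, 156.1], [197.8, 179.0]] rim [[204.6, 153.7], [207.7, 176.7]] footsides [[175.5, 165.8], [177.0, 178.8]]
-60 [0.48844034 0.32835952 0.01865421] [176.1095445  169.74261853] band top [[195.8, 155.2], [196.6, 178.3]] rim [[205.6, 153.6], [206.6, 176.8]] footsides [[176.0, 163.2], [176.3, 176.4]]
-65 [0.49492461 0.33173502 0.01865421] [176.17123331 167.20655926] band top [[196.9, 154.3], [195.6, 177.5]] rim [[206.7, 153.6], [205.5, 176.8]] footsides [[176.6, 160.7], [175.7, 173.8]]
rivet 35.612567034021176 28.677959094224917 -21.114677192479498 [-0.11247553  0.19481333  0.97437006]
```

```bash
cat > wp.py <<'E'
from ch import *
from h import *
GB=[.527,.2617,.0406]
B=gr(GB,120,-35,1);tB=B[1].apply([0,0,1]);PB=B[0]-.10*tB
E
python3 - <<'E'
from wp import *
o=st();q=o['joint_pos'];p=o['tool_pos'];r=R.from_euler('xyz',o['orientation'],degrees=True)
S=Slerp([0,1],R.concatenate([r,B[1]]));mid=np.array([.54,.28,.26])
q=path(q,p,r,mid,S(.5),4);q=path(q,mid,S(.5),PB+[0,0,.02],B[1],4);q=path(q,PB,B[1],*B,2)
# carry: lift, turn upright, to nest
for chi in(-75,-60,-50):
  C=gr([.427,.0675,.145],chi+180,-112,1);U=(C[0]+[0,0,.1],C[1]);print(chi,(B[1].inv()*C[1]).as_rotvec(degrees=True).round(1));
  q2=path(q,B[0]+[0,0,.12],B[1],*U,6);path(q2,*U,*C,2)
print(tgt(mid,S(.5),o))
E
```

```text
16.52 [0.4773 0.3409 0.178 ] [-178.62  -62.07  -61.37] q [ 76.29  35.   -23.97  37.89 -85.81 -69.73] F [-1.2 -0.1 -0. ] op 0.0876 0.0
0.25 [ 72.  26. -24.  34. -78. -61.] 0.0 0.0
0.5 [ 66.  19. -21.  28. -73. -50.] 0.0 0.0
0.75 [ 58.  15. -15.  17. -69. -36.] 0.0 0.0
1.0 [ 48.  13.  -7.   4. -71. -20.] 0.0 0.0
0.25 [ 37.  15.  -4. -12. -70.  -3.] 0.0 0.0
0.5 [ 25.  20.   0. -27. -74.  14.] 0.0 0.0
0.75 [ 14.  28.   5. -39. -82.  27.] 0.0 0.0
1.0 [  5.  38.   9. -48. -91.  37.] 0.0 0.0
0.5 [  8.  40.   5. -50. -86.  40.] 0.0 0.0
1.0 [ 11.  41.   2. -51. -82.  42.] 0.0 0.0
-75 [ 4.6 76.5 15.5]
0.17 [ 15.  24.  -1. -41. -81.  25.] 0.0 0.0
0.33 [ 21.  16.  -7. -30. -74.  14.] 0.0 0.0
0.5 [ 28.  10. -14. -18. -68.   1.] 0.0 0.0
0.67 [ 36.   5. -22.  -5. -65. -14.] 0.0 0.0
0.83 [ 44.   1. -30.   8. -65. -31.] 0.0 0.0
1.0 [ 51.  -1. -37.  19. -68. -45.] 0.0 0.0
0.5 [ 51.   2. -42.  20. -61. -48.] 0.0 0.0
1.0 [ 51.   6. -46.  22. -54. -51.] 0.0 0.0
-60 [-0. 77.  0.]
0.17 [ 15.  24.  -0. -41. -81.  27.] 0.0 0.0
0.33 [ 21.  17.  -7. -30. -74.  19.] 0.0 0.0
0.5 [ 28.  10. -14. -18. -68.   9.] 0.0 0.0
0.67 [ 37.   4. -23.  -4. -63.  -5.] 0.0 0.0
0.83 [ 45.  -1. -33.  10. -61. -20.] 0.0 0.0
1.0 [ 53.  -5. -42.  23. -64. -35.] 0.0 0.0
0.5 [ 53.  -2. -47.  25. -56. -38.] 0.0 0.0
1.0 [ 52.   2. -52.  28. -48. -43.] 0.0 0.0
-50 [ -3.1  76.8 -10.3]
0.17 [ 15.  24.  -0. -41. -82.  29.] 0.0 0.0
0.33 [ 21.  17.  -6. -30. -75.  23.] 0.0 0.0
0.5 [ 28.  10. -14. -18. -68.  14.] 0.0 0.0
0.67 [ 37.   3. -24.  -4. -62.   2.] 0.0 0.0
0.83 [ 45.  -3. -34.  11. -59. -13.] 0.0 0.0
1.0 [ 54.  -8. -45.  25. -61. -28.] 0.0 0.0
0.5 [ 53.  -4. -50.  27. -53. -31.] 0.0 0.0
1.0 [ 52.  -0. -55.  32. -44. -37.] 0.0 0.0
[11.16, -2.5, 3.6, -0.38, -58.54, -0.12]
```

Emit:
send_rows([
  [[2.5,-0.4,0.2,0,-7,0],[5,-0.8,0.5,0,-14,0],[7,-1.2,0.9,-0.1,-21,0],[8.5,-1.5,1.4,-0.2,-28,0],[9.5,-1.8,2,-0.2,-35,0],[10.2,-2,2.6,-0.3,-42,0],[10.8,-2.3,3.1,-0.3,-49,0],[11.2,-2.5,3.6,-0.4,-56,0]],
])

```text
clock: 17.18
tool_pos: [0.5401, 0.2814, 0.2594]
orientation: [-179.6, -5.9, -60.3]
force: [0.6, -0.5, -0.8]
opening: 0.0873
gripper_force: 0.0
```

Run:
```python
from wp import *
st();snap('top');o=st();print(tgt(PB+[0,0,.03],B[1],o))
```

```text
17.18 [0.5401 0.2814 0.2594] [-179.62   -5.87  -60.27] q [ 49.5   13.08  -8.18   6.   -70.47 -21.84] F [ 0.6 -0.5 -0.8] op 0.0873 0.0
17.23 [0.5417 0.2794 0.2605] [-179.53   -5.26  -60.5 ] q [ 48.91  13.01  -7.84   5.43 -70.54 -21.26] F [ 2.6 -0.2  3.3] op 0.0877 0.0
[6.1, 2.21, 14.95, -0.65, -60.26, -0.23]
```

Emit:
send_rows([
  [[1.5,0.3,1,-0.1,-7,0],[3,0.6,2,-0.1,-14,0],[4.2,0.9,4,-0.2,-21,0],[5,1.2,6,-0.3,-28,0],[5.6,1.5,8,-0.4,-35,0],[5.9,1.8,10.5,-0.5,-42,-0.1],[6,2,13,-0.6,-49,-0.1],[6.1,2.2,15,-0.6,-56,-0.2]],
])

```text
clock: 17.9
tool_pos: [0.5597, 0.2026, 0.1142]
orientation: [179.6, 50.1, -60.3]
force: [-0.8, -0.1, -0.6]
opening: 0.0876
gripper_force: 0.0
```

Run:
```python
from wp import *
st();w=snap('wrist','w10.png');o=st();print(tgt(PB,B[1],o))
h=cv2.cvtColor(w['img'],cv2.COLOR_RGB2HSV)
m=cv2.inRange(h,(0,150,40),(8,255,255))|cv2.inRange(h,(172,150,40),(180,255,255))
n,l,s,c=cv2.connectedComponentsWithStats(m);i=1+np.argmax(s[1:,4]);print(s[i],c[i])
g=np.array([.4884,.3284,.0187]);mm=til(-60,13).apply([0,0,1])
for z in(0,.058,.086): print(z,proj(w,g+z*mm).round(1),[proj(w,g+z*mm+k*np.array([.866,.5,0])).round(1).tolist() for k in(-.033,.033)])
x,y,ww,hh,_=s[i]
for v in range(y,y+hh,5): u=np.where(l[v]==i)[0]; print(v,u.min(),u.max(),len(u),end=' | ')
# dark rim / white interior mask
mw=cv2.inRange(h,(0,0,130),(180,70,255));n,l,s,c=cv2.connectedComponentsWithStats(mw);print([(s[i].tolist(),c[i].round(0).tolist()) for i in range(1,n) if s[i][4]>200])
```

```text
17.9 [0.5597 0.2026 0.1142] [179.62  50.09 -60.31] q [  7.17  35.06   7.51 -44.94 -88.24  34.95] F [-0.8 -0.1 -0.6] op 0.0876 0.0
17.95 [0.5565 0.1988 0.1005] [177.64  51.02 -62.11] q [  6.66  36.49   7.39 -45.18 -88.49  35.26] F [  6.6  -1.7 -25.6] op 0.0876 0.0
[0.85, -0.62, 1.06, 0.68, -3.95, -1.35]
[143  21  90  85 533] [205.74859287  49.60787992]
0 [249.  196.3] [[278.5, 196.2], [219.6, 196.5]]
0.058 [248.6 182.9] [[283.9, 182.8], [213.2, 183.1]]
0.086 [248.3 174.3] [[287.3, 174.2], [209.2, 174.5]]
21 171 171 1 | 26 147 194 15 | 31 194 204 10 | 36 203 211 9 | 41 210 217 8 | 46 216 221 6 | 51 220 224 5 | 56 224 227 4 | 61 226 230 5 | 66 228 231 4 | 71 229 232 4 | 76 229 232 4 | 81 228 231 4 | 86 227 230 4 | 91 225 227 3 | 96 221 223 3 | 101 215 217 3 | [([269, 221, 64, 16, 764], [301.0, 229.0])]
```

Run:
```python
from wp import *
w=snap('wrist','w11.png');o=st();print(tgt(PB,B[1],o),tgt(*B,o))
h=cv2.cvtColor(w['img'],cv2.COLOR_RGB2HSV)[130:240,170:330]
m=(cv2.inRange(h,(0,140,10),(6,255,255))|cv2.inRange(h,(172,120,10),(180,255,255)))
g=np.array([.4884,.3284,.0187]);mm=til(-60,13).apply([0,0,1])
for z in(0,.058,.086): print(z,proj(w,g+z*mm).round(1),[proj(w,g+z*mm+k*np.array([.866,.5,0])).round(1).tolist() for k in(-.033,.033)])
for r in range(0,110,5): print(130+r,''.join('R' if m[r,c] else ('W' if h[r,c,2]>150 and h[r,c,1]<90 else ('k' if h[r,c,2]<45 else ('g' if h[r,c,1]<90 else '.'))) for c in range(0,160,2)))
t=ctrl.snapshot('top');h=cv2.cvtColor(t['img'],cv2.COLOR_RGB2HSV)
mm=cv2.inRange(h,(0,150,40),(8,255,255))|cv2.inRange(h,(172,150,40),(180,255,255))
n,l,ss,c=cv2.connectedComponentsWithStats(mm);print([(ss[i].tolist(),c[i].round(0).tolist()) for i in range(1,n) if ss[i][4]>80])
```

```text
18.0 [0.5554 0.1991 0.1012] [177.31  50.57 -62.42] q [  6.92  36.19   7.16 -44.88 -88.2   34.83] F [-2.8  0.2 -3.1] op 0.0877 0.0
[0.94, -0.71, 1.05, 0.76, -4.39, -1.57] [0.17, -0.83, 11.02, 0.76, -4.39, -1.57]
0 [243.9 205.9] [[273.7, 205.1], [214.0, 206.7]]
0.058 [242.4 195.3] [[278.3, 194.3], [206.4, 196.2]]
0.086 [241.4 188.4] [[281.2, 187.3], [201.6, 189.4]]
130 ................................................................................
135 ................................................................................
140 ................................................................................
145 ................................................................................
150 ................................................................................
155 ............................kkkkkgggggggkkkkkk..................................
160 ........................kkkgWWWWWWWWWWWWWWWWWggkkk..............................
165 ............RRRRRRR..RkkWWWWWWWWWWWWWWWWWWWWWWWWWgkk............................
170 .............RRRRRRRkk..WWWWWWWWWWWWWWWWWWWWWWWWWW
[... 479 characters left out ...]
gWWWWWWWWWWWWWWWWWWWWWWWWWWWWWWWWWgkk........................
205 ..................kkgWWWWWWWWWWWWWWWWWWWWWWWWWWWWWWWgkk.........................
210 ....................kgWWWWWWWWWWWWWWWWWWWWWWWWWWWWWkkk..........................
215 .....................kkgWWWWWWWWWWWWWWWWWWWWWWWWWkkk............................
220 ........................kkggWWWWWWWWWWWWWWWWWgkkkR..............................
225 k...........................kkkkggggggggkkkkkRR............................WWWWW
230 kg.........................kk....RRRRRRRR.......WWWWWWWWWWWWWWWWWWWWWWWWWWWWWWWW
235 kk...............................................WWWWWWWWWWWWWWWWWWWWWWWWWWWWWW.
[([211, 259, 22, 16, 246], [221.0, 266.0])]
```

Emit:
send_rows([
  [[0,0,0,0,-4,0],[0,0,0,0,-4,0],[0,0,0,0,-4,0]],
])

```text
clock: 18.3
tool_pos: [0.5594, 0.2034, 0.1162]
orientation: [179.6, 53.6, -60.3]
force: [-0.2, 0.1, 0.7]
opening: 0.0878
gripper_force: 0.0
```

```bash
sed -i 's/GB=.*/GB=[.5252,.2607,.0406]/' wp.py
python3 - <<'E'
from wp import *
o=st();print(tgt(PB,B[1],o),tgt(*B,o))
E
```

```text
18.3 [0.5594 0.2034 0.1162] [179.56  53.58 -60.25] q [  5.77  36.65   8.78 -47.08 -91.01  36.12] F [-0.2  0.1  0.7] op 0.0878 0.0
[2.32, 0.09, 1.75, 0.23, -1.42, -0.15] [2.07, 0.05, 11.75, 0.23, -1.42, -0.15]
```

Emit:
send_rows([
  [[1,0,0.5,0.1,-0.7,0],[2.1,0,1.5,0.2,-1.4,0],[2.1,0,1.7,0.2,-1.4,0],[2.1,0,1.7,0.2,-1.4,0],[2.1,0,1.7,0.2,-1.4,0]],
])

```text
clock: 18.72
tool_pos: [0.5579, 0.2047, 0.0884]
orientation: [179.6, 55.1, -60.3]
force: [0.2, 0.0, -0.7]
opening: 0.0877
gripper_force: 0.0
```

Run:
```python
from wp import *
o=st();w=snap('wrist','w12.png');
h=cv2.cvtColor(w['img'],cv2.COLOR_RGB2HSV)
mw=cv2.inRange(h,(0,0,130),(180,90,255))[:225];c,_=cv2.findContours(mw,0,1);c=max(c,key=cv2.contourArea);print('ell',cv2.fitEllipse(c),cv2.boundingRect(c))
g=np.array([.4884,.3284,.0187]);mm=til(-60,13).apply([0,0,1])
print(proj(w,g+.086*mm),[proj(w,g+.086*mm+d).round(1).tolist() for d in .0305*np.array([[.866,.5,0],[-.866,-.5,0],-np.cross(mm,[.866,.5,0]),np.cross(mm,[.866,.5,0])])])
print(tgt(*B))
```

```text
18.72 [0.5579 0.2047 0.0884] [179.63  55.14 -60.33] q [  5.21  39.2    8.32 -48.09 -90.18  38.63] F [ 0.2  0.  -0.7] op 0.0877 0.0
ell ((248.2322235107422, 193.1205291748047), (68.22343444824219, 74.14620208740234), 81.30168914794922) (211, 158, 75, 67)
[247.73382556 192.77160285] [[209.3, 192.9], [286.2, 192.6], [247.6, 155.3], [247.8, 231.5]]
[0.23, 0.04, 9.99, 0.07, 0.12, -0.16]
```

Emit:
send_rows([
  [[0.2,-0.1,2.5,0,0,0],[0.2,-0.1,5,0,0,0],[0.2,-0.1,7.5,0,0,0],[0.2,-0.1,9,0,0,0],[0.2,-0.1,10,0,0,0],[0.2,-0.1,10,0,0,0],[0.2,-0.1,10,0,0,0]],
])

```text
clock: 19.35
tool_pos: [0.5189, 0.2746, 0.0298]
orientation: [179.7, 55.1, -60.3]
force: [-0.0, 0.0, -0.4]
opening: 0.0875
gripper_force: 0.0
```

Emit:
send_rows([
  [[0,0,0,0,0,0],[0,0,0,0,0,0],[0,0,0,0,0,0],[0,0,0,0,0,0],[0,0,0,0,0,0],[0,0,0,0,0,0],[0,0,0,0,0,0]],
], fingers=0.5)

```text
clock: 19.93
tool_pos: [0.5191, 0.2745, 0.0298]
orientation: [179.7, 55.1, -60.3]
force: [2.0, -1.3, 2.2]
opening: 0.0663
gripper_force: 30.0
```

Run:
```python
from wp import *
o=st();r=R.from_euler('xyz',o['orientation'],degrees=True)
print('gp',o['tool_pos']-.019*r.apply([0,0,1]))
print('up10',r.inv().apply([0,0,.12])*100)
```

```text
19.93 [0.5191 0.2745 0.0298] [179.73  55.14 -60.32] q [ 10.7   41.05   2.43 -51.51 -81.68  41.64] F [ 2.  -1.3  2.2] op 0.0663 30.0
gp [0.52689976 0.26101559 0.04062594]
up10 [-9.84713246  0.03234694 -6.85805629]
```

Emit:
send_rows([
  [[-0.8,0,-0.6,0,0,0],[-2.5,0,-1.7,0,0,0],[-5,0,-3.5,0,0,0],[-7.5,0,-5.2,0,0,0],[-9.8,0,-6.9,0,0,0],[-9.8,0,-6.9,0,0,0]],
])

```text
clock: 20.43
tool_pos: [0.5214, 0.2746, 0.1557]
orientation: [-179.5, 55.0, -59.6]
force: [1.1, 0.2, -0.3]
opening: 0.0665
gripper_force: 30.0
```

Run:
```python
from wp import *
o=st();snap('top');o=st();p=o['tool_pos'];r=R.from_euler('xyz',o['orientation'],degrees=True);gp=p-.019*r.apply([0,0,1]);print('gp',gp)
C=gr([.427,.0675,.145],120,-112,1);T=np.array([.427,.0675,.235])
S=Slerp([0,1],R.concatenate([r,C[1]]))
for f in(.35,.7,1.): x=S(f);print(f,tgt(gp+(T-gp)*f+.019*x.apply([0,0,1]),x,o))
```

```text
20.43 [0.5214 0.2746 0.1557] [-179.48   54.96  -59.6 ] q [ 10.85  31.52   5.18 -50.77 -89.03  32.38] F [ 1.1  0.2 -0.3] op 0.0665 30.0
20.48 [0.5205 0.2746 0.1532] [-179.72   55.02  -59.82] q [ 10.85  31.69   5.03 -50.8  -88.91  32.49] F [ 0.3 -0.8 -2.3] op 0.0662 30.0
gp [0.52826451 0.26110565 0.16410224]
0.35 [1.16, 6.45, -5.0, -0.06, 26.96, -0.0]
0.7 [2.14, 12.9, -10.37, -0.13, 53.92, -0.0]
1.0 [2.72, 18.42, -15.17, -0.18, 77.02, -0.01]
```

Emit:
send_rows([
  [[0.3,1.6,-1.2,0,6.7,0],[0.6,3.2,-2.5,0,13.5,0],[0.9,4.8,-3.7,0,20.2,0],[1.2,6.5,-5,0,27,0],[1.5,8.1,-6.4,-0.1,33.7,0],[1.7,9.7,-7.7,-0.1,40.4,0],[1.9,11.3,-9,-0.1,47.2,0],[2.1,12.9,-10.4,-0.1,53.9,0]],
])

```text
clock: 21.15
tool_pos: [0.456, 0.1253, 0.1926]
orientation: [179.8, 1.0, -60.0]
force: [-1.5, -1.3, -1.4]
opening: 0.0661
gripper_force: 30.0
```

Run:
```python
from wp import *
o=st();snap('top');o=st()
C=gr([.427,.0675,.235],120,-112,1);print(tgt(*C,o))
```

```text
21.15 [0.456  0.1253 0.1926] [179.84   1.   -60.01] q [ 38.41   3.06 -26.05  -1.16 -60.9   -7.85] F [-1.5 -1.3 -1.4] op 0.0661 30.0
21.2 [0.453  0.1224 0.1928] [179.71   0.46 -59.99] q [ 38.81   2.67 -26.69  -0.57 -60.86  -8.53] F [-6.2  0.1 -3. ] op 0.0664 30.0
[4.15, 5.01, -2.47, 0.29, 22.46, 0.07]
```

Emit:
send_rows([
  [[1,1,-0.7,0,5,0],[2,2,-1.2,0.1,10,0],[2.8,3,-1.7,0.2,15,0],[3.6,4,-2.2,0.3,20,0],[4.2,5,-2.5,0.3,22.5,0],[4.2,5,-2.5,0.3,22.5,0],[4.2,5,-2.5,0.3,22.5,0],[4.2,5,-2.5,0.3,22.5,0]],
])

```text
clock: 21.87
tool_pos: [0.4342, 0.0644, 0.216]
orientation: [180.0, -21.1, -60.0]
force: [-0.0, 0.2, -0.6]
opening: 0.0657
gripper_force: 30.0
```

```bash
cat > chk.py <<'E'
from wp import *
o=st();s=snap('scene','s13.png');r=R.from_euler('xyz',o['orientation'],degrees=True);gp=o['tool_pos']-.019*r.apply([0,0,1]);print('gp',gp)
C=gr([.427,.0675,gp[2]],120,-112,1);print(tgt(*C,o),'down1cm',r.inv().apply([0,0,-.01])*100)
h=cv2.cvtColor(s['img'],cv2.COLOR_RGB2HSV)
m=(cv2.inRange(h,(0,150,25),(7,255,255))|cv2.inRange(h,(172,150,25),(180,255,255)))
m[:, :240]=0; m[240:]=0
n,l,ss,c=cv2.connectedComponentsWithStats(m);i=1+np.argmax(ss[1:,4]);print('red',ss[i],c[i].round(1))
x,y,ww,hh,_=ss[i]
print([(v,int(np.where(l[v]==i)[0].min()),int(np.where(l[v]==i)[0].max())) for v in range(y,y+hh,4)])
b=cv2.inRange(h,(105,80,15),(130,255,120));b[:195]=0;b[250:]=0;b[:,:270]=0;b[:,320:]=0
print('blue rows',[(v,int(np.where(b[v])[0].min()),int(np.where(b[v])[0].max())) for v in range(198,236,6) if b[v].any()])
cr=(h[...,2]>90)&(h[...,0]>15)&(h[...,0]<35)&(h[...,1]<110);cr[:,:270]=0;cr[:,320:]=0
print('cream rows',[(v,int(np.where(cr[v])[0].min()),int(np.where(cr[v])[0].max())) for v in range(150,215,4) if cr[v].any()])
n0=np.array([.427,.0675,0]);print('axis nest',[proj(s,n0+[0,0,z]).round(1).tolist() for z in(0,.06,.114,.13,.17,.21)])
print('red o/rim pred',proj(s,gp-[0,0,.080]).round(1),proj(s,gp+[0,0,.006]).round(1))
E
python3 chk.py
```

```text
21.87 [0.4342 0.0644 0.216 ] [179.99 -21.12 -59.98] q [ 52.21  -3.84 -42.14  22.22 -61.89 -34.52] F [-0.   0.2 -0.6] op 0.0657 30.0
gp [0.4307808  0.07036019 0.23372016]
[0.08, 0.47, 0.02, 0.01, 0.88, 0.02] down1cm [-3.60387463e-01 -2.42686347e-04  9.32802668e-01]
red [280 146  31  35 681] [294.6 163.1]
[(146, 281, 281), (150, 280, 309), (154, 281, 310), (158, 283, 308), (162, 284, 306), (166, 285, 305), (170, 285, 304), (174, 286, 303), (178, 287, 301)]
blue rows []
cream rows [(150, 313, 319), (154, 312, 319), (158, 316, 318), (186, 286, 300), (190, 281, 306), (194, 280, 308), (198, 279, 307), (202, 278, 308), (206, 280, 308), (210, 284, 304), (214, 292, 296)]
axis nest [[290.9, 231.2], [292.5, 211.7], [294.1, 192.7], [294.6, 186.7], [295.9, 171.2], [297.3, 154.6]]
red o/rim pred [293.1 177.3] [296.  141.2]
```

Emit:
send_rows([
  [[0.1,0.5,0,0,0.9,0],[0.1,0.5,0,0,0.9,0],[-0.6,0.5,1.9,0,0.9,0],[-1,0.5,2.8,0,0.9,0],[-1,0.5,2.8,0,0.9,0],[-1,0.5,2.8,0,0.9,0]],
])

```text
clock: 22.42
tool_pos: [0.4302, 0.0604, 0.1865]
orientation: [179.9, -22.2, -60.0]
force: [-0.2, 0.4, -0.9]
opening: 0.0666
gripper_force: 30.0
```

```bash
python3 chk.py
```

```text
22.42 [0.4302 0.0604 0.1865] [179.93 -22.16 -59.97] q [ 52.81  -2.46 -46.14  24.24 -57.78 -37.92] F [-0.2  0.4 -0.9] op 0.0666 30.0
gp [0.42662403 0.06664581 0.2040549 ]
[-0.06, -0.08, -0.02, 0.06, -0.16, 0.02] down1cm [-0.37721315 -0.00115263  0.92612575]
red [283 160  30  32 595] [296.6 175.4]
[(160, 283, 283), (164, 283, 311), (168, 284, 311), (172, 286, 309), (176, 286, 307), (180, 287, 306), (184, 288, 305), (188, 289, 304)]
blue rows []
cream rows [(150, 272, 309), (154, 272, 308), (158, 273, 310), (162, 278, 308), (166, 314, 319), (170, 315, 319), (190, 281, 306), (194, 280, 308), (198, 279, 307), (202, 279, 308), (206, 280, 308), (210, 284, 304), (214, 292, 296)]
axis nest [[290.9, 231.2], [292.5, 211.7], [294.1, 192.7], [294.6, 186.7], [295.9, 171.2], [297.3, 154.6]]
red o/rim pred [294.8 188.9] [297.8 154.5]
```

Emit:
send_rows([
  [[-0.6,0,1.4,0,0,0],[-1.1,0,2.8,0,0,0],[-1.5,0,3.7,0,0,0],[-1.9,0,4.6,0,0,0],[-2.1,0,5.2,0,0,0],[-2.1,0,5.2,0,0,0]],
])

```text
clock: 22.97
tool_pos: [0.4304, 0.0606, 0.1301]
orientation: [180.0, -22.1, -60.0]
force: [-0.7, 0.1, -2.1]
opening: 0.066
gripper_force: 30.0
```

Emit:
send_rows([
  [[-0.1,0,0.25,0,0,0],[-0.2,0,0.5,0,0,0],[-0.2,0,0.5,0,0,0]],
])

```text
clock: 23.22
tool_pos: [0.4306, 0.0609, 0.1252]
orientation: [-179.9, -22.1, -60.0]
force: [-0.5, 1.2, -1.7]
opening: 0.0661
gripper_force: 30.0
```

```bash
python3 chk.py
```

```text
23.22 [0.4306 0.0609 0.1252] [-179.95  -22.11  -60.  ] q [ 51.89   2.2  -52.25  28.2  -47.73 -43.26] F [-0.5  1.2 -1.7] op 0.0661 30.0
gp [0.42696636 0.06708891 0.14281458]
[-0.04, -0.02, -0.01, -0.05, -0.11, -0.0] down1cm [-3.76447378e-01  8.36052995e-04  9.26437625e-01]
red [281 185  28  16 256] [294.1 193.8]
[(185, 281, 282), (189, 281, 306), (193, 284, 308), (197, 285, 305)]
blue rows []
cream rows [(150, 270, 304), (154, 270, 298), (158, 270, 308), (162, 270, 300), (166, 282, 299), (170, 273, 278), (174, 270, 306), (178, 271, 308), (182, 272, 306), (186, 287, 306), (190, 311, 316), (194, 311, 317), (198, 280, 309), (202, 279, 309), (206, 281, 308), (210, 286, 304), (214, 293, 297)]
axis nest [[290.9, 231.2], [292.5, 211.7], [294.1, 192.7], [294.6, 186.7], [295.9, 171.2], [297.3, 154.6]]
red o/rim pred [292.7 210.7] [295.4 179.5]
```

Emit:
send_rows([
  [[-0.1,0,0.2,0,0,0],[-0.15,0,0.37,0,0,0],[-0.15,0,0.37,0,0,0]],
])

```text
clock: 23.52
tool_pos: [0.4304, 0.0607, 0.121]
orientation: [-180.0, -22.1, -60.0]
force: [-0.7, 1.8, -0.1]
opening: 0.0663
gripper_force: 30.0
```

Emit:
send_rows([
  [[-0.04,0,0.1,0,0,0],[-0.08,0,0.19,0,0,0],[-0.08,0,0.19,0,0,0]],
])

```text
clock: 23.77
tool_pos: [0.4312, 0.0616, 0.1196]
orientation: [-179.9, -22.1, -60.0]
force: [-1.2, 2.9, 5.4]
opening: 0.0664
gripper_force: 30.0
```

Emit:
send_rows([
  [[-0.04,0,0.1,0,0,0],[-0.04,0,0.1,0,0,0],[-0.04,0,0.1,0,0,0]],
])

```text
clock: 24.02
tool_pos: [0.4314, 0.0619, 0.1188]
orientation: [-179.8, -22.1, -60.0]
force: [-2.4, 3.0, 7.8]
opening: 0.0662
gripper_force: 30.1
```

Emit:
send_rows([
  [[-0.04,0,0.1,0,0,0],[-0.04,0,0.1,0,0,0],[-0.04,0,0.1,0,0,0]],
])

```text
clock: 24.27
tool_pos: [0.4318, 0.0618, 0.1187]
orientation: [-179.8, -22.2, -60.0]
force: [-3.7, 2.2, 17.9]
opening: 0.0659
gripper_force: 30.0
```

Emit:
send_rows([
  [[0.04,0,-0.1,0,0,0],[0.04,0,-0.1,0,0,0],[0.04,0,-0.1,0,0,0],[0.04,0,-0.1,0,0,0],[0.04,0,-0.1,0,0,0],[0.04,0,-0.1,0,0,0],[0.04,0,-0.1,0,0,0]],
], fingers=1)

```text
clock: 24.85
tool_pos: [0.4302, 0.0605, 0.1178]
orientation: [180.0, -22.1, -60.0]
force: [0.5, 0.3, -0.2]
opening: 0.0875
gripper_force: 0.0
```

Emit:
send_rows([
  [[0,0,-1,0,0,0],[0,0,-3,0,0,0],[0,0,-6,0,0,0],[0,0,-10,0,0,0],[0,0,-13,0,0,0],[0,0,-16,0,0,0],[0,0,-16,0,0,0]],
])

```text
clock: 25.43
tool_pos: [0.4015, 0.1161, 0.2712]
orientation: [-179.5, -22.0, -60.0]
force: [0.1, 0.8, -0.5]
opening: 0.0875
gripper_force: 0.0
```

Run:
```python
from wp import *
st();s=snap('scene','s14.png');w=snap('wrist','w14.png');t=snap('top','t14.png')
h=cv2.cvtColor(s['img'],cv2.COLOR_RGB2HSV)
for v in range(162,236,3):
  r=''
  for u in range(262,330):
    H,S,V=map(int,h[v,u]); r+='R' if S>140 and (H<6 or H>172) else ('b' if 100<H<135 and S>60 and V<120 else ('k' if V<40 else ('c' if S<105 and V>70 else '.')))
  print(v,r)
n0=np.array([.427,.0675,0]);print('rim centres',[proj(s,n0+[0,0,z]).round(1).tolist() for z in(.086,.114,.142)], 'red handle',[[proj(s,n0+[.048*np.cos(np.radians(a)),.048*np.sin(np.radians(a)),.114]).round(0).tolist()] for a in(-10,0,10)])
h=cv2.cvtColor(w['img'],cv2.COLOR_RGB2HSV)
m=(cv2.inRange(h,(0,140,25),(7,255,255))|cv2.inRange(h,(172,140,25),(180,255,255)))
n,l,ss,c=cv2.connectedComponentsWithStats(m);print([(ss[i].tolist(),c[i].round(0).tolist()) for i in range(1,n) if ss[i][4]>40])
mw=cv2.inRange(h,(0,0,130),(180,90,255));cs,_=cv2.findContours(mw,0,1);print([(cv2.boundingRect(k),cv2.contourArea(k)) for k in cs if cv2.contourArea(k)>300])
P=lambda a,z,r=.048:proj(w,n0+[r*np.cos(np.radians(a)),r*np.sin(np.radians(a)),z]).round(0).tolist()
print('rim',proj(w,n0+[0,0,.142]),[P(a,.142,.0305) for a in(0,90,180,270)],'h',{a:(P(a,.128),P(a,.098)) for a in(-20,-10,0,10,20)})
```

```text
25.43 [0.4015 0.1161 0.2712] [-179.51  -21.97  -60.04] q [ 62.37  -6.9  -36.65  19.58 -72.99 -40.19] F [ 0.1  0.8 -0.5] op 0.0875 0.0
162 ............................cccccccccccccccc........................
165 ..................................ccccc.............................
168 ....................................................................
171 ....................................................................
174 ............................ccccccccc...............................
177 ..................RR.ccccccccccccccccccccccc........................
180 ..................ccccc.ccccccccccccccccccccccc.....................
183 ..................ccccccccccccccccccccccccccccccc...................
186 ...................ccccccccccccccccccccccccccccc....................
189 ......................ccccccccccccccccccccccccc.....................
192 ....................RRRR....ccccccccccccc..RRR......................
195 ....................RRRRRRRRRRRRRRRRRRRRRRRRRR......................
198 .................ccc..RRRRRRRRRRRRRRRRRRRRRRR.......................
201 .............
[... 1008 characters left out ...]
50], [219.0, 166.0]), ([411, 201, 13, 10, 81], [416.0, 206.0]), ([102, 204, 18, 38, 127], [113.0, 226.0]), ([300, 271, 27, 12, 271], [314.0, 276.0])]
[((0, 331, 361, 53), 17247.0), ((365, 270, 32, 26), 646.0), ((107, 270, 33, 32), 825.0), ((293, 254, 129, 13), 1041.0), ((341, 224, 42, 18), 407.5), ((121, 224, 42, 18), 417.5), ((224, 155, 59, 59), 2619.0), ((183, 0, 41, 33), 973.0), ((0, 0, 29, 51), 976.5)]
rim [252.04392249 182.59274016] [[226.0, 168.0], [236.0, 209.0], [279.0, 198.0], [267.0, 157.0]] h {-20: ([223.0, 151.0], [226.0, 158.0]), -10: ([217.0, 156.0], [220.0, 163.0]), 0: ([213.0, 162.0], [216.0, 169.0]), 10: ([209.0, 169.0], [213.0, 175.0]), 20: ([207.0, 177.0], [211.0, 182.0])}
```

```bash
python3 -c "
from h import *
print(ctrl.close_job())"
```

```text
the job is handed in; nothing more can be done
None
```

The three mugs stand nested upright on the dark blue mug, cream in blue and red turned up on top, both seated by force and camera check. By measurement the handles point at about -83° (blue), 139° (cream) and 0° (red). Nothing fell, the bystanders were never approached (not re-measured at the end), and the job was handed in at about 26 s.

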